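# Hang the washed tube on the air dryer and set its air levers

### The arm

A 6-joint arm with a two-finger parallel gripper is mounted at the origin on the work surface. World frame = base frame: x ahead of the robot, y to its left, z up, the work surface at z = 0. Lengths are in m, angles in rad, forces in N, time in s.
With the tool pointing down it reaches from about 0.35 to 0.975 m from the base axis. Payload 4.9 kg.
Tool frame: the origin (TCP) lies at the very end of the fingers, on their centre line; the grasp point (between the pads) lies 19 mm behind it; z points along the fingers, y is the line along which they close (so a half turn about z gives the same grasp; the last joint's range is limited). The gripper opens to 85 mm and grips with 20 to 120 N. Pads are 22 mm wide; open, the fingers measure 114 mm over their backs; the gripper's body (76 mm by 85 mm) begins 54 mm behind the grasp point. The pads swing forward as they close: fully open they stand 13 mm farther back than shut.
Start: joints at [-1.459, 0.053, 1.613, -0, 1.476, -0.119], TCP at [0.143, -0.608, 0.231] pointing down, gripper open.
Joint ranges: [-3.01, 3.01], [-1.01, 2.22], [0.06, 2.58], [-1.02, 4.17], [0.09, 2.62], [-3.14, 3.14]. Speed limits (rad/s): [2.57, 2.57, 3.14, 3.14, 3.14, 3.14].

### API

Orientations are given as a rotation vector (axis times angle).
In Python, from station import ctrl gives the robot as it stands. The module is installed in compiled form; this text tells all that it offers.
- The arm moves only by the tool jog_arm, never from a script. Its argument "steps" is a list of rows, each an object with "delta_rot": the turn, a rotation vector about the tool's x, y, z in degrees, a list of three; "linear": the shift along the tool's x, y, z in m, a list of three; "grip": the finger opening in m, from 0 to 0.0854. In form: [{"delta_rot": [rx, ry, rz], "linear": [x, y, z], "grip": grip}, ...]. A call has 1 to 10 rows; each row shifts and turns the commanded pose from where the row before left it, along the tool's axes as they then stand; what a row does not reach is not made up. A row lasts 1/10 s, in which the tool goes at most 50 mm and 8.59 degrees, less where a joint would pass 70% of its speed; a pose out of reach is approached as far as the arm can. A call with a gripper value outside its range is refused whole. The fingers move at their own pace and stop on an object; "newtons" is the grip in N (left out, the last holds). Time passes only in rows, so rows that do not move let the fingers close. It gives the time, the measured TCP pose, the force, the opening and the grip force at its end, in the units of the state.
- ctrl.get_obs(): the state, without advancing time (a new reading comes with each control period).
- ctrl.get_image(name): name is "side" or "top" or "wrist"; returns (picture, depth): 420x560x3 uint8, red, green, blue; 420x560 float32, m along the optical axis (not along the pixel's ray), 0 where there is no reading.
- ctrl.camera_info(name): a dict with "camera_matrix" (3x3 intrinsics, pixels), "R" (3x3) and "t" (3): a world point X has camera coordinates R X + t; the wrist camera has in their place "T_tool_cam" (4x4, takes a point from camera to tool coordinates, whose origin is the TCP and whose axes are the flange's). Camera axes: x right, y down, z forward; pixel columns grow to the right and rows downward; lengths in m; the calibration is good to about 2 mm. A picture is of the moment at which its call begins: read the wrist's pose just before it. camera_info takes no time and is no camera call.
- ctrl.finish_job(): hands the job in; it is judged then, once.
The state is a dict: "t": time; "q": joint angles; "dq": joint speeds; "effort": joint torques, N m; "tool_pos": TCP position; "tool_rot": TCP orientation; "contact_force": force on the tool from outside, world axes, zero at the start; "wrist_torque": the same for the moment, N m; "opening": finger opening in m; "grip_force": force on a finger pad.
Only numpy, scipy, OpenCV 4.12 (cv2) and the standard library are available. Lean on these libraries where they do the work, as an engineer would, in place of code of your own. Each camera call takes 0.05 s, during which the arm holds its last target. There are 200 camera calls.

### The job

Take the washed tube out of the cradle and hang it mouth-down on one of the two empty pegs of the air dryer, standing straight with its rim down on the deck, and set the air levers so that the air is on (lever fully up at its stop) at every peg that carries a tube and off (lever fully down) at the peg that stays empty. Bring each lever home by feel without forcing it, and do not disturb any lever that already stands right beside a hung tube, the tubes that already hang, or the other things on the bench.

Things in the scene. Friction and masses are not known exactly. Their poses are not given: they have to be found in the camera images.
- tube_w_mid (a point): washed tube in the cradle: milky plastic, 120 mm long, 30 mm diameter (26 inside), mouth rim 34 mm diameter over 11 mm, closed cone over the last 14 mm, inner depth 116 mm, 30 g. Point on its axis half-way along; z runs from mouth to closed end (up when hung mouth-down). In the cradle the axis slopes 25 degrees, mouth low and towards the robot; the middle 60 mm is free at the sides and below
- tube_w_mouth (a point): centre of the rim (mouth end) of the washed tube, same axes. The smooth tube can turn between the jaws in a light grip
- cradle: blue plate 150 x 75 x 6 mm with steel V rests that hold the washed tube at a slope, its axis about 70 mm above the bench at mid-length; fixed to the bench; origin at the centre of its underside, x axis level from the tube's low mouth end to its high closed end, z up
- dryer: air dryer for tubes, fixed to the bench: dark rail 330 x 135 mm, aluminium cheeks, five stations side by side at 55 mm pitch. Origin at the centre of its underside; y along the row, x away from the lever side, z up. Each station: white upright peg on a grey deck 72 mm above the bench and, in front, on a white face sloping 40 degrees down to the robot, the blue lever of that peg's air valve
- station_a: one of five identical stations (any order along the row) with its peg and lever. Origin at the foot of its peg, on the deck, where a hung tube's rim rests; axes as the dryer. The peg is 10 mm in diameter, 85 mm high with a rounded head, shorter than the tube's inside, so a hung tube stands with its rim on the deck
- station_b: one of five identical stations (any order along the row) with its peg and lever. Origin at the foot of its peg, on the deck, where a hung tube's rim rests; axes as the dryer. The peg is 10 mm in diameter, 85 mm high with a rounded head, shorter than the tube's inside, so a hung tube stands with its rim on the deck
- station_c: one of five identical stations (any order along the row) with its peg and lever. Origin at the foot of its peg, on the deck, where a hung tube's rim rests; axes as the dryer. The peg is 10 mm in diameter, 85 mm high with a rounded head, shorter than the tube's inside, so a hung tube stands with its rim on the deck
- station_d: one of five identical stations (any order along the row) with its peg and lever. Origin at the foot of its peg, on the deck, where a hung tube's rim rests; axes as the dryer. The peg is 10 mm in diameter, 85 mm high with a rounded head, shorter than the tube's inside, so a hung tube stands with its rim on the deck
- station_e: one of five identical stations (any order along the row) with its peg and lever. Origin at the foot of its peg, on the deck, where a hung tube's rim rests; axes as the dryer. The peg is 10 mm in diameter, 85 mm high with a rounded head, shorter than the tube's inside, so a hung tube stands with its rim on the deck
- lever_a (a joint): air lever of station a: 0 rad = off, down at its stop, leaning 65 degrees from vertical to the robot; 0.87 = on, up at its stop, leaning 15 degrees. Axis along the row, 49 mm before (-x) and 9.5 mm below the peg's foot. 60 mm long; outer 36 mm is a blue paddle 28 mm wide, 7 mm thick. No spring: stays where left, also half-way; about 4 N at the tip moves it; hard stops
- lever_b (a joint): air lever of station b: 0 rad = off, down at its stop, leaning 65 degrees from vertical to the robot; 0.87 = on, up at its stop, leaning 15 degrees. Axis along the row, 49 mm before (-x) and 9.5 mm below the peg's foot. 60 mm long; outer 36 mm is a blue paddle 28 mm wide, 7 mm thick. No spring: stays where left, also half-way; about 4 N at the tip moves it; hard stops
- lever_c (a joint): air lever of station c: 0 rad = off, down at its stop, leaning 65 degrees from vertical to the robot; 0.87 = on, up at its stop, leaning 15 degrees. Axis along the row, 49 mm before (-x) and 9.5 mm below the peg's foot. 60 mm long; outer 36 mm is a blue paddle 28 mm wide, 7 mm thick. No spring: stays where left, also half-way; about 4 N at the tip moves it; hard stops
- lever_d (a joint): air lever of station d: 0 rad = off, down at its stop, leaning 65 degrees from vertical to the robot; 0.87 = on, up at its stop, leaning 15 degrees. Axis along the row, 49 mm before (-x) and 9.5 mm below the peg's foot. 60 mm long; outer 36 mm is a blue paddle 28 mm wide, 7 mm thick. No spring: stays where left, also half-way; about 4 N at the tip moves it; hard stops
- lever_e (a joint): air lever of station e: 0 rad = off, down at its stop, leaning 65 degrees from vertical to the robot; 0.87 = on, up at its stop, leaning 15 degrees. Axis along the row, 49 mm before (-x) and 9.5 mm below the peg's foot. 60 mm long; outer 36 mm is a blue paddle 28 mm wide, 7 mm thick. No spring: stays where left, also half-way; about 4 N at the tip moves it; hard stops
- tube_a_mid (a point): middle of a tube that already hangs mouth-down on a peg, same size as the washed tube, loose over its peg; its z axis points up
- tube_b_mid (a point): middle of a tube that already hangs mouth-down on a peg, same size as the washed tube, loose over its peg; its z axis points up
- tube_c_mid (a point): middle of a tube that already hangs mouth-down on a peg, same size as the washed tube, loose over its peg; its z axis points up
- tip_box: closed turquoise pipette-tip box 122 x 84 x 89 mm, loose; origin at the centre of its underside
- tube_rack: green and clear microtube rack 84 x 204 x 52 mm, loose; origin at the centre of its underside
- reagent_bottle: amber reagent bottle with blue cap, 62 mm diameter, 130 mm tall, loose; origin at the centre of its underside
Not all that is in view belongs to the job. What is shaped like the station_c but red is not meant.

How it is judged:
By the outcome, as a careful person would: the job done as asked, in the order asked, and still so for the second after the job is handed in, with the robot touching nothing.
It also fails if it takes over 61 s, if anything falls off the work surface, if the arm or the gripper's body presses on something with over 40 N, if the wrist force passes 120 N, or if a joint passes its speed limit or range.

## Working session

There is one attempt and no reset: what is moved stays moved. The work goes in short steps, Python scripts to look and compute and a tool call to move; the robot and the scene stay as the last step left them, time stands still between calls to the robot, and variables do not carry over. Pictures are saved under pics/ and viewed, at most 10 in all, crops included, and the job is handed in when it is done.

Besides the shell and the picture viewer there is one more tool, called after "Emit:" as name(argument=value, ...), one argument or row to a line, values as JSON. jog_arm: Moves the arm, as the interface text tells. Its arguments: {"type":"object","properties":{"steps":{"type":"array"},"newtons":{"type":"number"}},"required":["steps"]}

```bash
mkdir -p pics; cat > h.py <<'E'
import numpy as np, cv2
from station import ctrl
from scipy.spatial.transform import Rotation as R
def snap(n):
    o=ctrl.get_obs(); im,d=ctrl.get_image(n); return o,im,d
def pose(n,o):
    c=ctrl.camera_info(n); K=np.array(c['camera_matrix'])
    if n=='wrist':
        T=np.array(c['T_tool_cam']); Rt=R.from_rotvec(o['tool_rot']).as_matrix()
        return K, Rt@T[:3,:3], Rt@T[:3,3]+np.array(o['tool_pos'])
    Rm=np.array(c['R']);t=np.array(c['t']); return K,Rm.T,-Rm.T@t
def cloud(n,o,d):
    K,A,c=pose(n,o); v,u=np.mgrid[:d.shape[0],:d.shape[1]]
    P=np.stack([(u-K[0,2])/K[0,0]*d,(v-K[1,2])/K[1,1]*d,d],-1)
    return P@A.T+c
def save(f,im): cv2.imwrite('pics/'+f,im[:,:,::-1])
E
python3 - <<'E'
from h import *
for n in ['side','top']:
    o,im,d=snap(n); save(n+'0.png',im); np.savez(n+'0.npz',im=im,P=cloud(n,o,d),d=d)
    K,A,c=pose(n,o); print(n,K[0,0],c,A[:,2])
print(o)
E
```

```text
side 434.79512315818704 [-0.05360946  0.72729378  0.73522298] [ 0.55985001 -0.62732463 -0.54132409]
top 418.29141631380463 [ 0.52398628 -0.03025405  1.31283357] [ 0.05203087  0.00369962 -0.99863862]
{'t': 0.05, 'q': array([-1.45903690e+00,  5.33416101e-02,  1.61429747e+00,  4.33833350e-05,
        1.47603071e+00, -1.19020987e-01]), 'dq': array([ 0.00026474, -0.00126162, -0.00282312,  0.00058668,  0.00072739,
       -0.00088806]), 'effort': array([ 2.50539342e-03, -3.95178330e+01, -3.71658611e+01,  8.24531799e-05,
        4.01057740e-03, -1.81494670e-06]), 'tool_pos': array([ 0.14288936, -0.60779819,  0.23007042]), 'tool_rot': array([-3.11863844e+00, -3.61459496e-01, -7.96271665e-05]), 'contact_force': array([-0.29717879,  0.57160157,  0.13391645]), 'wrist_torque': array([ 0.01079038, -0.01532532,  0.0339564 ]), 'grip_force': 0.0, 'opening': 0.08522755272288456}
```

View pics/side0.png

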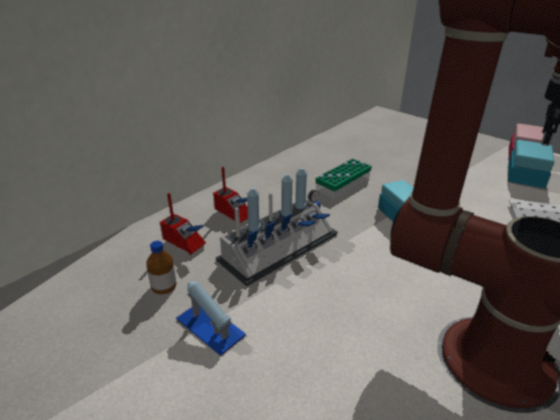

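View pics/top0.png

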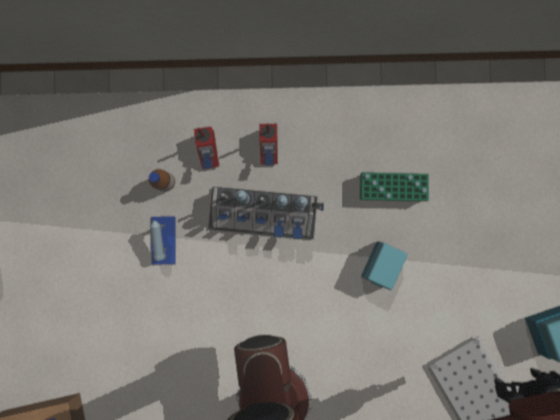

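The side view shows the dryer at about (278,235), with tubes hung at (253,210), (287,195) and (301,190). The cradle is at (210,315). In the top view the dryer is at (262,212) and the cradle at (160,240), with the red decoys above the dryer. I'll enlarge both views and measure.

```bash
python3 - <<'E'
from h import *
a=np.load('top0.npz'); b=np.load('side0.npz')
A=cv2.resize(a['im'][180:245,200:330],None,fx=4.5,fy=4.5,interpolation=cv2.INTER_CUBIC)
B=cv2.resize(b['im'][160:280,210:345],(0,0),fx=4.3,fy=2.5*1.0,interpolation=cv2.INTER_CUBIC)
B=cv2.resize(b['im'][160:280,210:345],(0,0),fx=2.5,fy=2.5,interpolation=cv2.INTER_CUBIC)
C=np.zeros((A.shape[0]+B.shape[0],max(A.shape[1],B.shape[1]),3),np.uint8); C[:A.shape[0],:A.shape[1]]=A; C[A.shape[0]:,:B.shape[1]]=B
C=np.clip(C.astype(float)*1.6,0,255).astype(np.uint8); save('crop0.png',C); print(C.shape)
for n,z in (('top',a),('side',b)):
    P=z['P'];im=z['im'].astype(int); ok=z['d']>0
    hsv=cv2.cvtColor(z['im'],cv2.COLOR_RGB2HSV)
    # cradle plate
    m=ok&(hsv[...,0]>105)&(hsv[...,0]<130)&(hsv[...,1]>150)&(P[...,1]>.17)&(P[...,2]<.02)&(P[...,0]<.6)
    r=cv2.minAreaRect(P[m][:,:2].astype(np.float32)*1000); print(n,'cradle',m.sum(),r,P[m][:,2].mean())
    c=np.array(r[0])/1000
    m=ok&(np.hypot(P[...,0]-c[0],P[...,1]-c[1])<.11)&(P[...,2]>.035)&(hsv[...,1]<110)
    Q=P[m]; print('tube pts',len(Q),Q.min(0),Q.max(0)); mu=Q.mean(0); u=np.linalg.svd(Q-mu)[2][0]; print(mu,u)
    # dryer: everything above 30mm in window
    m=ok&(P[...,0]>.4)&(P[...,0]<.75)&(P[...,1]>-.2)&(P[...,1]<.17)&(P[...,2]>.004)&(P[...,2]<.04)&(hsv[...,2]<70)
    r=cv2.minAreaRect(P[m][:,:2].astype(np.float32)*1000); print('rail',m.sum(),r)
    m=ok&(P[...,0]>.4)&(P[...,0]<.75)&(P[...,1]>-.25)&(P[...,1]<.17)&(P[...,2]>.165)&(hsv[...,0]<200)
    Q=P[m];print('tops',len(Q)); 
    if len(Q):
        lab=np.round(Q[:,1]/.0275)
        for l in np.unique(lab): q=Q[lab==l]; print(len(q),q.mean(0).round(3),q[:,2].max().round(3))
E
```

```text
(592, 585, 3)
top cradle 33 ((492.0203857421875, 309.3346862792969), (85.11419677734375, 17.015256881713867), 10.64494514465332) 0.00724867857786345
tube pts 423 [0.43901102 0.31692734 0.03722611] [0.55483031 0.35116664 0.10766634]
[0.49476082 0.33105433 0.08006097] [-0.92623015 -0.00717751 -0.37689017]
rail 298 ((628.4144897460938, 5.0053253173828125), (301.37481689453125, 242.1029815673828), 83.61320495605469)
tops 283
23 [ 0.595 -0.1    0.182] 0.191
73 [ 0.595 -0.087  0.184] 0.197
29 [ 0.601 -0.045  0.184] 0.194
62 [ 0.599 -0.033  0.185] 0.194
26 [0.616 0.064 0.181] 0.193
70 [0.615 0.077 0.184] 0.193
side cradle 1170 ((496.7475280761719, 336.73309326171875), (148.5145263671875, 71.86908721923828), 0.41228243708610535) 0.004992131875665098
tube pts 880 [0.43898684 0.31838097 0.03515043] [0.55563664 0.35292783 0.10323523]
[0.4927829  0.33918452 0.07316772] [-0.93034072 -0.01483476 -0.36639607]
rail 556 ((559.3857421875, 49.91813659667969), (299.8881530761719, 239.38670349121094), 30.967050552368164)
tops 314
6 [ 0.585 -0.098  0.177] 0.183
91 [ 0.592 -0.085  0.178] 0.192
4 [ 0.592 -0.043  0.178] 0.184
98 [ 0.597 -0.03   0.178] 0.193
8 [0.608 0.066 0.175] 0.182
107 [0.613 0.081 0.178] 0.192
```

View pics/crop0.png

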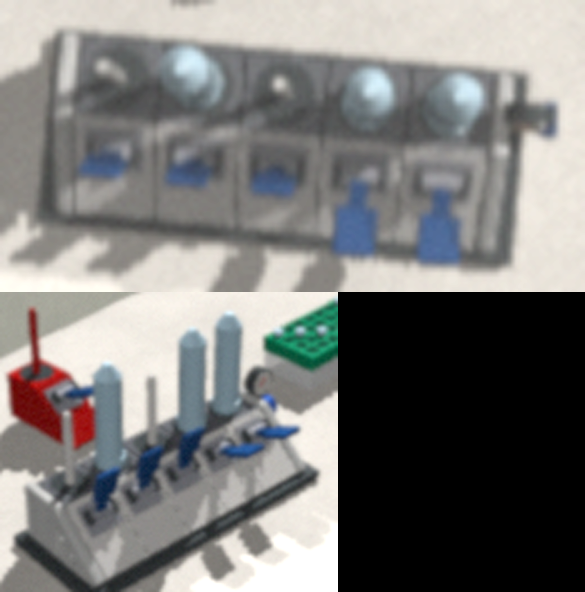

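The crop (4.5x, top part) shows the stations from left to right:

| Station | Peg | Lever |
|---|---|---|
| s1 | empty | up or part way |
| s2 | tube | up |
| s3 | empty | up or part way |
| s4 | tube | down |
| s5 | tube | down |

The row is yawed about -6.5°. I'll move above the dryer for a close wrist look on the way to the cradle.

Emit:
jog_arm(
  steps=[
    {"linear": [0.033, -0.029, -0.017], "delta_rot": [0, 0, 0], "grip": 0.085},
    {"linear": [0.033, -0.029, -0.017], "delta_rot": [0, 0, 0], "grip": 0.085},
    {"linear": [0.033, -0.029, -0.017], "delta_rot": [0, 0, 0], "grip": 0.085},
    {"linear": [0.033, -0.029, -0.017], "delta_rot": [0, 0, 0], "grip": 0.085},
    {"linear": [0.033, -0.029, -0.017], "delta_rot": [0, 0, 0], "grip": 0.085},
    {"linear": [0.033, -0.029, -0.017], "delta_rot": [0, 0, 0], "grip": 0.085},
    {"linear": [0.033, -0.029, -0.017], "delta_rot": [0, 0, 0], "grip": 0.085},
    {"linear": [0.033, -0.029, -0.017], "delta_rot": [0, 0, 0], "grip": 0.085},
    {"linear": [0.033, -0.029, -0.017], "delta_rot": [0, 0, 0], "grip": 0.085},
    {"linear": [0.033, -0.029, -0.017], "delta_rot": [0, 0, 0], "grip": 0.085},
  ],
)

```text
t: 1.1
tool_pos: [0.3984, -0.2488, 0.4016]
tool_rot: [-3.121, -0.361, 0.0]
contact_force: [1.4, -0.8, -0.5]
opening: 0.085
grip_force: 0.0
```

Emit:
jog_arm(
  steps=[
    {"linear": [0.027, -0.042, 0], "delta_rot": [0, 0, 0], "grip": 0.085},
    {"linear": [0.027, -0.042, 0], "delta_rot": [0, 0, 0], "grip": 0.085},
    {"linear": [0.027, -0.042, 0], "delta_rot": [0, 0, 0], "grip": 0.085},
    {"linear": [0.027, -0.042, 0], "delta_rot": [0, 0, 0], "grip": 0.085},
    {"linear": [0.027, -0.042, 0], "delta_rot": [0, 0, 0], "grip": 0.085},
    {"linear": [0.027, -0.042, 0], "delta_rot": [0, 0, 0], "grip": 0.085},
    {"linear": [0, 0, 0], "delta_rot": [0, 0, 6.5], "grip": 0.085},
    {"linear": [0, 0, 0], "delta_rot": [0, 0, 6.5], "grip": 0.085},
    {"linear": [0, 0, 0], "delta_rot": [0, 0, 6.5], "grip": 0.085},
    {"linear": [0, 0, 0], "delta_rot": [0, 0, 0], "grip": 0.085},
  ],
)

```text
t: 2.1
tool_pos: [0.4978, 0.032, 0.4007]
tool_rot: [-3.137, 0.171, 0.002]
contact_force: [-0.1, -0.0, 0.2]
opening: 0.0846
grip_force: 0.0
```

```bash
python3 - <<'E'
from h import *
o,im,d=snap('wrist'); o=ctrl.get_obs(); save('w1.png',np.clip(im*1.4,0,255).astype(np.uint8)); np.savez('w1.npz',im=im,P=cloud('wrist',o,d),d=d)
K,A,c=pose('wrist',o); print(o['t'],o['tool_pos'],R.from_rotvec(o['tool_rot']).as_matrix().round(3),K[0,0],c,A[:,2],o['q'])
E
```

```text
2.15 [0.49780375 0.03187444 0.40079109] [[ 0.994 -0.107 -0.001]
 [-0.107 -0.994  0.   ]
 [-0.001  0.    -1.   ]] 339.2106829905877 [0.57792469 0.02346724 0.54269708] [-0.30821984  0.0329333  -0.95074493] [-8.53595851e-02 -2.92396990e-01  1.65246802e+00 -3.20249506e-06
  1.78239212e+00  1.59254764e+00]
```

View pics/w1.png

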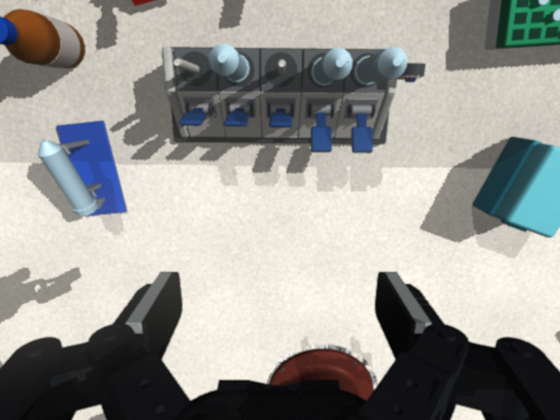

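Wrist view: the tube lies in the cradle from (50,150) closed end to (85,210) mouth. Pegs are empty at (187,65) and (282,65). Levers s1–s3 stand up at (195,117), (237,117) and (281,117); levers s4 and s5 are down at (321,137) and (362,137). Now to measure in the dryer frame.

```bash
python3 - <<'E'
from h import *
for n in ('w1','top0','side0'):
    z=np.load(n+'.npz');P=z['P'];hsv=cv2.cvtColor(z['im'],cv2.COLOR_RGB2HSV);ok=z['d']>0
    box=ok&(P[...,0]>.42)&(P[...,0]<.72)&(P[...,1]>-.16)&(P[...,1]<.19)
    print(n)
    # tube/peg clusters by height
    for lo,hi in((.11,.150),(.16,.2)):
        Q=P[box&(P[...,2]>lo)&(P[...,2]<hi)&((hsv[...,1]<120)|(hsv[...,0]<105))&(P[...,0]>.57)]
        s=Q[:,0]*.113+Q[:,1]*.994
        for k in range(5):
            c=.2046-.055*k-.0 ; q=Q[abs(s-(c))<.022]
            if len(q)>3: print(' k',k+1,lo,len(q),((q.min(0)+q.max(0))/2).round(4),np.ptp(q,axis=0).round(3),q[:,2].max().round(3))
    # levers
    m=box&(hsv[...,0]>105)&(hsv[...,0]<128)&(hsv[...,1]>140)&(P[...,2]>.06)&(P[...,2]<.14)
    nl,L,st,ce=cv2.connectedComponentsWithStats(m.astype(np.uint8))
    for i in range(1,nl):
        if st[i,4]<25: continue
        q=P[L==i]; mu=np.median(q,0); X=np.array([.9936,-.113]); x=q[:,:2]@X; w=np.linalg.svd(np.c_[x,q[:,2]]-np.c_[x,q[:,2]].mean(0))[2][0]
        hi=q[q[:,2]>np.percentile(q[:,2],85)].mean(0); lo=q[q[:,2]<np.percentile(q[:,2],15)].mean(0)
        print(' lever',st[i,4],mu.round(4),'hi',hi.round(4),'lo',lo.round(4),'lean',np.degrees(np.arctan2(abs(w[0]),abs(w[1]))).round(1),st[i,:4])
    # tube
    m=ok&(abs(P[...,1]-.335)<.028)&(abs(P[...,0]-.497)<.075)&(P[...,2]>.045)&(hsv[...,1]<140)
    Q=P[m]; mu=Q.mean(0);u=np.linalg.svd(Q-mu)[2][0]; u*=np.sign(u[0]); s=(Q-mu)@u
    print(' tube',len(Q),'ext',s.min().round(4),s.max().round(4),'mid pt',(mu+u*(s.min()+s.max())/2).round(4),'u',u.round(3),Q.min(0).round(3),Q.max(0).round(3))
    m=ok&(abs(P[...,1]-.335)<.08)&(abs(P[...,0]-.497)<.1)&(P[...,2]<.015)&(hsv[...,0]>105)&(hsv[...,0]<128)&(hsv[...,1]>140)
    print(' plate',cv2.minAreaRect(P[m][:,:2].astype(np.float32)*1000))
E
```

```text
w1
 k 1 0.11 87 [0.6236 0.1232 0.1301] [0.009 0.006 0.04 ] 0.15
 k 2 0.11 95 [0.6161 0.0678 0.1297] [0.024 0.019 0.039] 0.149
 k 3 0.11 22 [0.6087 0.0167 0.1303] [0.005 0.009 0.038] 0.149
 k 4 0.11 108 [ 0.6005 -0.0306  0.13  ] [0.024 0.013 0.04 ] 0.15
 k 5 0.11 234 [ 0.5977 -0.0848  0.1299] [0.029 0.014 0.039] 0.15
 k 2 0.16 809 [0.6188 0.0729 0.177 ] [0.029 0.03  0.034] 0.194
 k 4 0.16 779 [ 0.603  -0.0377  0.1771] [0.029 0.028 0.033] 0.193
 k 5 0.16 872 [ 0.598  -0.0918  0.1769] [0.03  0.028 0.034] 0.194
 lever 259 [0.566 0.131 0.108] hi [0.5613 0.1332 0.1201] lo [0.5725 0.1296 0.0829] lean 16.8 [180 109  25  15]
 lever 251 [0.5589 0.0775 0.1104] hi [0.5546 0.0806 0.1202] lo [0.5652 0.0777 0.0875] lean 18.0 [225 109  23  16]
 lever 246 [0.552  0.0234 0.1097] hi [0.5472 0.0232 0.1199] lo [0.5582 0.0226 0.0885] lean 18.9 [270 111  21  15]
 lever 545 [ 0.5237 -0.0289  0.0819] hi [ 0.5086 -0.0264  0.0898] lo [ 0.5458 -0.0308  0.0706] lean 63.2 [312 113  19  38]
 lever 517 [ 0.5174 -0.0832  0.0812] hi [ 0.5024 -0.081   0.0887] lo [ 0.539  -0.0853  0.0705] lean 64.1 [353 114  19  37]
 t
[... 1592 characters left out ...]
]
 lever 35 [ 0.511  -0.0732  0.0812] hi [ 0.4972 -0.0747  0.09  ] lo [ 0.5295 -0.0772  0.0731] lean 64.2 [314 214  14   4]
 lever 46 [ 0.5143 -0.0219  0.0859] hi [ 0.5055 -0.0222  0.0897] lo [ 0.5336 -0.0231  0.0757] lean 65.8 [300 221  15   5]
 lever 74 [0.5538 0.0816 0.106 ] hi [0.5513 0.0835 0.1188] lo [0.561  0.0791 0.0788] lean 14.4 [266 222   9  16]
 lever 78 [0.5606 0.1382 0.1029] hi [0.5576 0.1398 0.1199] lo [0.5677 0.1362 0.0777] lean 14.4 [248 231   9  16]
 tube 802 ext -0.0567 0.0637 mid pt [0.498  0.3397 0.0777] u [ 0.937 -0.004  0.35 ] [0.439 0.32  0.045] [0.556 0.353 0.103]
 plate ((496.718017578125, 335.9027404785156), (73.12960052490234, 148.34742736816406), 89.435302734375)
```

Emit:
jog_arm(
  steps=[
    {"linear": [-0.002, -0.043, 0.014], "delta_rot": [0, 0, 0], "grip": 0.065},
    {"linear": [-0.002, -0.043, 0.014], "delta_rot": [0, 0, 0], "grip": 0.065},
    {"linear": [-0.002, -0.043, 0.014], "delta_rot": [0, 0, 0], "grip": 0.065},
    {"linear": [-0.002, -0.043, 0.014], "delta_rot": [0, 0, 0], "grip": 0.065},
    {"linear": [-0.002, -0.043, 0.014], "delta_rot": [0, 0, 0], "grip": 0.065},
    {"linear": [-0.002, -0.043, 0.014], "delta_rot": [0, 0, 0], "grip": 0.065},
    {"linear": [-0.002, -0.043, 0.014], "delta_rot": [0, 0, 0], "grip": 0.065},
    {"linear": [0, 0, 0.04], "delta_rot": [0, 0, -6], "grip": 0.065},
    {"linear": [0, 0, 0.04], "delta_rot": [0, 0, 0], "grip": 0.065},
    {"linear": [0, 0, 0.03], "delta_rot": [0, 0, 0], "grip": 0.065},
  ],
)

```text
t: 3.15
tool_pos: [0.5158, 0.3323, 0.19]
tool_rot: [3.14, -0.003, -0.005]
contact_force: [-0.6, 0.3, 0.2]
opening: 0.0653
grip_force: 0.0
```

```bash
cat > tube.py <<'E'
from h import *
o,im,d=snap('wrist'); o=ctrl.get_obs(); P=cloud('wrist',o,d); hsv=cv2.cvtColor(im,cv2.COLOR_RGB2HSV)
print(o['t'],o['tool_pos'],R.from_rotvec(o['tool_rot']).as_matrix().round(3))
m=(d>0)&(abs(P[...,1]-.335)<.04)&(abs(P[...,0]-.497)<.08)&(P[...,2]>.03)&(P[...,2]<.115)&(hsv[...,0]<105)&(hsv[...,1]>30)
Q=P[m]; print(len(Q))
for lo in np.arange(.43,.57,.02):
    q=Q[(Q[:,0]>lo)&(Q[:,0]<lo+.02)]
    if len(q): print(lo.round(2),len(q),np.percentile(q,2,axis=0).round(4),np.percentile(q,98,axis=0).round(4))
save('w2.png',im)
E
python3 tube.py
```

```text
3.2 [0.51326339 0.3307413  0.18404388] [[ 1.    -0.002 -0.011]
 [-0.002 -1.    -0.005]
 [-0.011  0.005 -1.   ]]
3933
0.43 284 [0.44   0.3168 0.0497] [0.4497 0.346  0.0606]
0.45 561 [0.4503 0.3166 0.0453] [0.4694 0.3468 0.0675]
0.47 589 [0.4705 0.3182 0.0592] [0.4896 0.3451 0.0764]
0.49 673 [0.4904 0.3185 0.0693] [0.5096 0.3444 0.0849]
0.51 802 [0.5105 0.3183 0.0788] [0.5296 0.3443 0.0937]
0.53 889 [0.5304 0.3179 0.0816] [0.5494 0.3449 0.0967]
0.55 135 [0.5501 0.3251 0.085 ] [0.555  0.3373 0.0931]
```

View pics/w2.png

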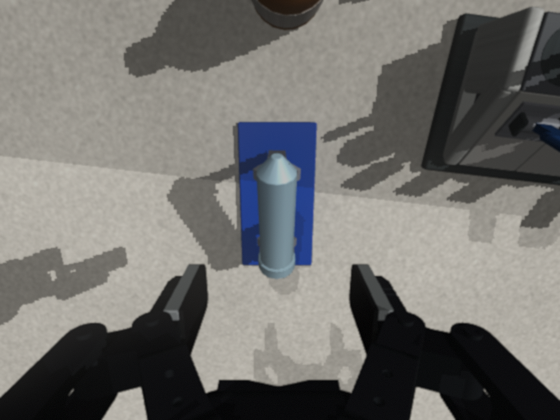

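The fingers (centred at column 278) straddle the tube (column 277), so the grasp is aligned. I'll descend and grip.

Emit:
jog_arm(
  steps=[
    {"linear": [0.001, 0, 0.03], "delta_rot": [0, 0, 0], "grip": 0.065},
    {"linear": [0.001, 0, 0.03], "delta_rot": [0, 0, 0], "grip": 0.065},
    {"linear": [0, 0, 0.03], "delta_rot": [0, 0, 0], "grip": 0.065},
    {"linear": [0, 0, 0.025], "delta_rot": [0, 0, 0], "grip": 0.065},
    {"linear": [0, 0, 0.015], "delta_rot": [0, 0, 0], "grip": 0.065},
    {"linear": [0, 0, 0], "delta_rot": [0, 0, 0], "grip": 0.03},
    {"linear": [0, 0, 0], "delta_rot": [0, 0, 0], "grip": 0.02},
    {"linear": [0, 0, 0], "delta_rot": [0, 0, 0], "grip": 0.02},
    {"linear": [0, 0, 0], "delta_rot": [0, 0, 0], "grip": 0.02},
    {"linear": [0, 0, 0], "delta_rot": [0, 0, 0], "grip": 0.02},
  ],
  newtons=40,
)

```text
t: 4.2
tool_pos: [0.5203, 0.3334, 0.0655]
tool_rot: [-3.139, 0.007, -0.005]
contact_force: [1.1, 1.4, 4.0]
opening: 0.0288
grip_force: 43.4
```

Emit:
jog_arm(
  steps=[
    {"linear": [0, 0, -0.01], "delta_rot": [0, 0, 0], "grip": 0.02},
    {"linear": [0, 0, -0.03], "delta_rot": [0, 0, 0], "grip": 0.02},
    {"linear": [0, 0, -0.045], "delta_rot": [0, 0, 0], "grip": 0.02},
    {"linear": [0, 0, -0.045], "delta_rot": [0, 0, 0], "grip": 0.02},
    {"linear": [0, 0, -0.045], "delta_rot": [0, 0, 0], "grip": 0.02},
    {"linear": [0, 0, -0.04], "delta_rot": [0, 0, 0], "grip": 0.02},
    {"linear": [0, 0, 0], "delta_rot": [0, 0, 7.2], "grip": 0.02},
    {"linear": [0, 0, 0], "delta_rot": [0, 8, 0], "grip": 0.02},
    {"linear": [0, 0, 0], "delta_rot": [0, 8, 0], "grip": 0.02},
    {"linear": [0, 0, 0], "delta_rot": [0, 0, 0], "grip": 0.02},
  ],
)

```text
t: 5.2
tool_pos: [0.5158, 0.3324, 0.2771]
tool_rot: [3.086, -0.198, 0.431]
contact_force: [0.2, 0.2, -0.5]
opening: 0.0292
grip_force: 43.0
```

```bash
python3 - <<'E'
from h import *
o,im,d=snap('wrist'); o=ctrl.get_obs(); save('w3.png',im)
print(o['t'],o['tool_pos'],R.from_rotvec(o['tool_rot']).as_matrix().round(3),o['q'].round(2),o['opening'],o['contact_force'],ctrl.camera_info('wrist')['T_tool_cam'])
E
```

```text
5.25 [0.5169984  0.33246535 0.2778884 ] [[ 0.954 -0.128  0.271]
 [-0.123 -0.992 -0.036]
 [ 0.273  0.001 -0.962]] [ 0.53 -0.12  1.73 -0.17  1.32  2.25] 0.029276768229849023 [ 0.35944501 -1.10058378  0.41832996] [[-8.53869705e-05 -9.51015836e-01 -3.09142157e-01  8.02302842e-02]
 [ 9.99999965e-01 -1.58196248e-04  2.10453891e-04 -2.21660546e-04]
 [-2.49050113e-04 -3.09142128e-01  9.51015816e-01 -1.41777893e-01]
 [ 0.00000000e+00  0.00000000e+00  0.00000000e+00  1.00000000e+00]]
```

View pics/w3.png

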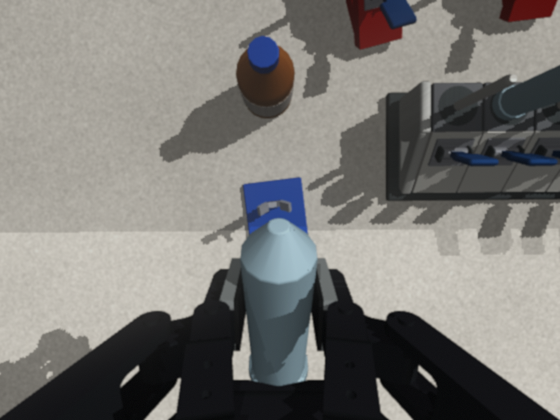

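Tube is held; its closed end is at (280,240). Next I'll pitch it upright.

Emit:
jog_arm(
  steps=[
    {"linear": [0, 0, 0], "delta_rot": [0, 8.2, 0], "grip": 0.02},
    {"linear": [0, 0, 0], "delta_rot": [0, 8.2, 0], "grip": 0.02},
    {"linear": [0, 0, 0], "delta_rot": [0, 8.2, 0], "grip": 0.02},
    {"linear": [0, 0, 0], "delta_rot": [0, 8.2, 0], "grip": 0.02},
    {"linear": [0, 0, 0], "delta_rot": [0, 8.2, 0], "grip": 0.02},
    {"linear": [0, 0, 0], "delta_rot": [0, 8.2, 0], "grip": 0.02},
    {"linear": [0, 0, 0], "delta_rot": [0, 0, 0], "grip": 0.02},
  ],
)

```text
t: 5.95
tool_pos: [0.5199, 0.3149, 0.3043]
tool_rot: [2.671, -0.155, 1.561]
contact_force: [1.4, 0.0, 1.2]
opening: 0.0291
grip_force: 43.0
```

```bash
cat > held.py <<'E'
from h import *
o,im,d=snap('wrist'); o=ctrl.get_obs(); P=cloud('wrist',o,d); hsv=cv2.cvtColor(im,cv2.COLOR_RGB2HSV)
A=R.from_rotvec(o['tool_rot']).as_matrix(); tp=np.array(o['tool_pos'])
print(o['t'],tp.round(4),A.round(3).tolist(),o['q'].round(2),o['contact_force'].round(1),o['opening'])
g=tp-.019*A[:,2]; print('grasp',g.round(4))
def tube(P,hsv,d,tag):
    m=(d>0)&(np.linalg.norm(P-g,axis=-1)<.085)&(hsv[...,0]>80)&(hsv[...,0]<108)&(hsv[...,1]>30)&(hsv[...,2]>50)
    Q=P[m]
    if len(Q)<20: print(tag,len(Q));return
    mu=Q.mean(0);u=np.linalg.svd(Q-mu)[2][0];u*=np.sign(u[2]);s=(Q-mu)@u
    print(tag,len(Q),'u',u.round(3),'tool',(A.T@u).round(3),'ends',(mu+u*np.percentile(s,1)).round(4),(mu+u*np.percentile(s,99)).round(4),'min/max',Q.min(0).round(4),Q.max(0).round(4))
tube(P,hsv,d,'wrist')
for n in('side','top'):
    _,i2,d2=snap(n); tube(cloud(n,o,d2),cv2.cvtColor(i2,cv2.COLOR_RGB2HSV),d2,n)
    save('h_'+n+'.png',i2)
save('h_w.png',im)
E
python3 held.py
```

```text
6.0 [0.5204 0.3154 0.305 ] [[0.487, -0.108, 0.867], [-0.065, -0.994, -0.088], [0.871, -0.014, -0.491]] [ 0.72 -0.37  2.1  -1.02  0.84  2.9 ] [0.6 0.7 0.9] 0.028972140950846877
grasp [0.504  0.3171 0.3143]
wrist 10147 u [ 0.157 -0.036  0.987] tool [ 0.938  0.005 -0.346] ends [0.4884 0.3202 0.2443] [0.5056 0.3163 0.3522] min/max [0.4614 0.3009 0.2347] [0.5216 0.3353 0.3525]
side 597 u [ 0.111 -0.024  0.993] tool [ 0.921 -0.002 -0.389] ends [0.4905 0.3259 0.236 ] [0.5035 0.3231 0.3513] min/max [0.4602 0.3055 0.2327] [0.5172 0.3475 0.3578]
top 125 u [0.101 0.078 0.992] tool [ 0.908 -0.102 -0.407] ends [0.4994 0.3038 0.2363] [0.5114 0.3131 0.3545] min/max [0.4905 0.3022 0.2339] [0.5219 0.3266 0.3547]
```

Emit:
jog_arm(
  steps=[
    {"linear": [0, 0.03, 0], "delta_rot": [0, 0, 0], "grip": 0.02},
    {"linear": [0.01, 0.03, 0.018], "delta_rot": [0, 0, 0], "grip": 0.02},
    {"linear": [0.01, 0.03, 0.018], "delta_rot": [0, 0, 0], "grip": 0.02},
    {"linear": [0.01, 0.03, 0.018], "delta_rot": [0, 0, 0], "grip": 0.02},
    {"linear": [0.012, 0.03, 0.02], "delta_rot": [0, 0, 0], "grip": 0.02},
    {"linear": [0.012, 0.028, 0.02], "delta_rot": [0, 0, 0], "grip": 0.02},
    {"linear": [0, 0, 0], "delta_rot": [0, 6, 0], "grip": 0.02},
    {"linear": [0, 0, 0], "delta_rot": [0, 0, 0], "grip": 0.02},
  ],
)

```text
t: 6.9
tool_pos: [0.6091, 0.1244, 0.2994]
tool_rot: [2.595, -0.155, 1.667]
contact_force: [-0.3, 0.4, -1.3]
opening: 0.0289
grip_force: 43.0
```

```bash
python3 held.py
```

```text
6.95 [0.609  0.1256 0.3002] [[0.413, -0.111, 0.904], [-0.055, -0.994, -0.097], [0.909, -0.01, -0.417]] [ 0.21 -0.5   2.24 -0.82  0.4   2.49] [-0.3 -0.4 -0. ] 0.029184189136397563
grasp [0.5918 0.1274 0.3081]
wrist 10176 u [ 0.068 -0.025  0.997] tool [ 0.936  0.007 -0.352] ends [0.5824 0.1296 0.2369] [0.5898 0.1269 0.3459] min/max [0.5368 0.0738 0.2279] [0.6064 0.1445 0.3463]
side 389 u [ 0.028 -0.022  0.999] tool [ 0.921  0.008 -0.389] ends [0.5856 0.1371 0.2279] [0.5889 0.1346 0.3444] min/max [0.5525 0.1169 0.2264] [0.6025 0.1571 0.3461]
top 99 u [0.081 0.534 0.841] tool [ 0.769 -0.548 -0.329] ends [0.5943 0.1143 0.3234] [0.5967 0.1303 0.3486] min/max [0.5831 0.1141 0.287 ] [0.6092 0.1378 0.3504]
```

Emit:
jog_arm(
  steps=[
    {"linear": [0, 0, 0], "delta_rot": [0, 2.3, -0.8], "grip": 0.02},
    {"linear": [0.006, 0, 0.014], "delta_rot": [0, 0, 0], "grip": 0.02},
    {"linear": [0.006, 0, 0.014], "delta_rot": [0, 0, 0], "grip": 0.02},
    {"linear": [0, 0, 0], "delta_rot": [0, 0, 0], "grip": 0.02},
  ],
)

```text
t: 7.45
tool_pos: [0.6404, 0.1243, 0.3041]
tool_rot: [2.554, -0.131, 1.721]
contact_force: [-0.7, 0.5, -0.5]
opening: 0.0291
grip_force: 43.0
```

```bash
python3 held.py; python3 - <<'E'
from h import *
a=cv2.imread('pics/h_side.png')[100:280,200:340]; b=cv2.imread('pics/h_w.png')
a=cv2.resize(a,None,fx=3,fy=3,interpolation=cv2.INTER_CUBIC); b=cv2.resize(b,(373,280))
C=np.zeros((540,793,3),np.uint8); C[:,:420]=a; C[:280,420:]=b
cv2.imwrite('pics/c4.png',np.clip(C*1.5,0,255).astype(np.uint8))
E
```

```text
7.5 [0.6398 0.1242 0.3037] [[0.374, -0.103, 0.922], [-0.038, -0.995, -0.096], [0.927, 0.001, -0.376]] [ 0.19 -0.42  2.2  -0.97  0.34  2.63] [-0.8 -0.2  0.1] 0.02913188770359031
grasp [0.6223 0.1261 0.3109]
wrist 10157 u [ 0.03  -0.004  1.   ] tool [ 0.938  0.002 -0.348] ends [0.6157 0.1269 0.2392] [0.619  0.1264 0.3485] min/max [0.5759 0.1086 0.233 ] [0.6369 0.142  0.3492]
side 372 u [-0.023 -0.     1.   ] tool [ 0.918  0.003 -0.397] ends [0.6197 0.134  0.2315] [0.6171 0.134  0.3473] min/max [0.5708 0.1177 0.2288] [0.6346 0.1908 0.3485]
top 93 u [0.449 0.733 0.51 ] tool [ 0.613 -0.775  0.152] ends [0.6177 0.1122 0.3347] [0.6289 0.1305 0.3474] min/max [0.6111 0.112  0.3232] [0.6371 0.1351 0.3502]
```

View pics/c4.png

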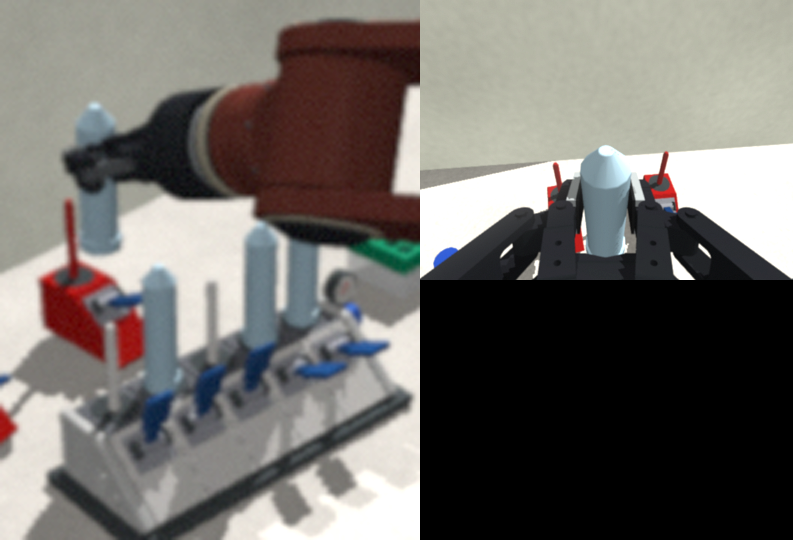

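Emit:
jog_arm(
  steps=[
    {"linear": [-0.001, 0.0023, -0.0026], "delta_rot": [0, 0, 0], "grip": 0.02},
    {"linear": [-0.0278, 0, 0.0113], "delta_rot": [0, 0, 0], "grip": 0.02},
    {"linear": [-0.0278, 0, 0.0113], "delta_rot": [0, 0, 0], "grip": 0.02},
    {"linear": [0, 0, 0], "delta_rot": [0, 0, 0], "grip": 0.02},
  ],
)

```text
t: 8.0
tool_pos: [0.6296, 0.1112, 0.2513]
tool_rot: [2.593, -0.12, 1.687]
contact_force: [-0.2, -1.4, -0.6]
opening: 0.029
grip_force: 43.0
```

```bash
python3 held.py; python3 - <<'E'
from h import *
b=np.load('side0.npz'); P=b['P']; c=ctrl.camera_info('side');K=np.array(c['camera_matrix']);Rm=np.array(c['R']);t=np.array(c['t'])
hsv=cv2.cvtColor(b['im'],cv2.COLOR_RGB2HSV)
m=(b['d']>0)&(abs(P[...,0]-.622)<.02)&(abs(P[...,1]-.127)<.02)&(P[...,2]>.1)&(P[...,2]<.17)
v,u=np.nonzero(m)
for r in np.unique(v): print(r,u[v==r].min(),u[v==r].max(),end='; ')
im=cv2.imread('pics/h_side.png')[:,:,::-1]; h2=cv2.cvtColor(im,cv2.COLOR_RGB2HSV)
m2=(h2[...,0]>85)&(h2[...,0]<108)&(h2[...,1]>35)&(h2[...,2]>50); m2[:,:215]=0; m2[:,255:]=0
print()
for r in range(165,212,2):
    w=np.nonzero(m2[r])[0]
    if len(w): print(r,w.min(),w.max(),len(w),end='; ')
def pr(X): x=K@(Rm@X+t); return (x[:2]/x[2]).round(1)
print()
for z in(.072,.11,.15,.157,.17,.2):print(z,pr(np.array([.6225,.1255,z])))
E
```

```text
8.05 [0.6305 0.1117 0.2539] [[0.4, -0.089, 0.912], [-0.04, -0.996, -0.08], [0.915, -0.004, -0.402]] [ 0.16 -0.4   2.26 -1.02  0.26  2.68] [-0.3  0.  -0.7] 0.029293937797828764
grasp [0.6132 0.1132 0.2616]
wrist 10221 u [0.048 0.002 0.999] tool [ 0.934 -0.011 -0.358] ends [0.6053 0.1133 0.1894] [0.6106 0.1135 0.2993] min/max [0.5584 0.0589 0.1809] [0.6272 0.1298 0.3004]
side 370 u [0.014 0.041 0.999] tool [ 0.919 -0.046 -0.393] ends [0.6084 0.1169 0.1803] [0.6101 0.1217 0.2977] min/max [0.5697 0.074  0.1791] [0.6235 0.1423 0.2994]
top 105 u [0.001 0.313 0.95 ] tool [ 0.858 -0.316 -0.406] ends [0.617  0.0747 0.186 ] [0.6172 0.1135 0.3039] min/max [0.6048 0.0687 0.1823] [0.6295 0.126  0.3033]
208 235 237; 209 235 237; 210 235 238; 211 235 238; 212 235 238; 213 235 238; 214 235 238; 215 235 238; 216 235 238; 217 235 238; 218 235 238; 219 235 238; 220 235 238; 221 235 238; 222 235 238; 223 235 238; 224 235 238; 225 235 238; 226 236 238; 227 237 237; 
165 234 242 9; 167 235 237 3; 179 244 245 2; 181 243 245 3; 183 236 245 10; 185 236 245 10; 187 236 245 10; 189 236 253 13; 191 236 254 15; 193 236 254 19; 195 236 254 19; 197 235 254 20; 199 235 254 20; 201 235 254 16; 203 249 254 6; 205 249 254 6; 207 249 254 6; 209 249 254 6; 211 249 254 6; 
0.072 [238.2 235.2]
0.11 [237.5 223. ]
0.15 [236.7 209.7]
0.157 [236.6 207.3]
0.17 [236.3 202.9]
0.2 [235.7 192.3]
```

The j4 limit (-1.02) pulled the tool sideways. I'll fit a quick arm model from the recorded states to pick a reachable yaw and pitch for lowering.

```bash
cat > kin.py <<'E'
from h import *
from scipy.optimize import least_squares
S=[([-1.459,.0533,1.6143,0,1.476,-.119],[.14289,-.6078,.23007]),([-.0854,-.2924,1.6525,0,1.7824,1.5925],[.4978,.03187,.40079]),
([.53,-.12,1.73,-.17,1.32,2.25],[.517,.33247,.27789]),([.72,-.37,2.1,-1.02,.84,2.9],[.5204,.3154,.305]),([.21,-.5,2.24,-.82,.4,2.49],[.609,.1256,.3002]),([.19,-.42,2.2,-.97,.34,2.63],[.6398,.1242,.3037]),([.16,-.4,2.26,-1.02,.26,2.68],[.6305,.1117,.2539])]
def rz(a): return R.from_euler('z',a)
def ry(a): return R.from_euler('y',a)
def fk(q,p):
    a,h,L1,L2,e,Lt=p
    W=rz(q[0]); A=W*ry(q[1]); B=A*ry(q[2]); T=B*rz(q[3])*ry(q[4])
    return W.apply([a,0,h])+A.apply([0,0,L1])+B.apply([e,0,L2])+T.apply([0,0,Lt]), (T*rz(q[5])).as_matrix()
wt=[5,5,1,1,1,1,1]
f=least_squares(lambda p:np.concatenate([w*(fk(q,p)[0]-x) for w,(q,x) in zip(wt,S)]+[.01*(p-[0,.4,.4,.4,0,.25])]),[0,.4,.4,.4,0,.25])
p=f.x
lo=np.array([-3.01,-1.01,.06,-1.02,.09,-3.14]);hi=np.array([3.01,2.22,2.58,4.17,2.62,3.14])
if __name__=='__main__':
    print(p.round(3)); 
    for q,x in S: print((fk(q,p)[0]-x).round(4))
    o=ctrl.get_obs(); print(R.from_matrix(fk(o['q'],p)[1].T@R.from_rotvec(o['tool_rot']).as_matrix()).as_rotvec())
E
python3 kin.py
```

```text
[ 0.029  0.145  0.297  0.573 -0.044  0.194]
[-0.0739 -0.0071  0.0068]
[-0.0056 -0.074  -0.0017]
[ 0.0238 -0.0524 -0.0026]
[ 0.019  -0.0057 -0.025 ]
[ 0.0145 -0.0491 -0.0279]
[ 0.0069 -0.0541 -0.0366]
[ 0.0148 -0.0505 -0.0344]
[3.34697098e-16 8.56624011e-16 1.57079633e+00]
```

```bash
sed -i 's/a,h,L1,L2,e,Lt=p/a,h,L1,L2,e,Lt,d,w=p/; s/W.apply(\[a,0,h\])/W.apply([a,d,h])/; s/+T.apply(\[0,0,Lt\])/+(B*rz(q[3])).apply([0,w,0])+T.apply([0,0,Lt])/; s/\[0,.4,.4,.4,0,.25\]/[0,.4,.4,.4,0,.25,0,0]/g' kin.py
cat > ik.py <<'E'
from kin import *
print(p.round(3),[np.abs(fk(q,p)[0]-x).max().round(4) for q,x in S])
o=ctrl.get_obs(); C=R.from_euler('z',90).as_matrix()
def ik(g,yaw,pit,q0):
    z=np.array([np.cos(yaw)*np.cos(pit),np.sin(yaw)*np.cos(pit),-np.sin(pit)]); y=np.array([np.sin(yaw),-np.cos(yaw),0]); M=np.c_[np.cross(y,z),y,z]
    X=np.array(g)+.019*z
    def r(q):
        P,A=fk(q,p); return np.r_[10*(P-X),R.from_matrix(M.T@A@C).as_rotvec()]
    s=least_squares(r,np.clip(q0,lo+.01,hi-.01),bounds=(lo,hi)); return s.x,np.abs(s.fun).max()
if __name__=='__main__':
  for name,pg in(('s1',(.6205,.1245)),('s3',(.6065,.0170))):
    for pit in (23,30):
        for yaw in(-7,5,15,22,28):
            out=[]
            for q0 in([.15,-.4,2.2,-.5,.3,2.3],[.15,-.4,2.2,1.6,.3,0]):
                q=q0
                for z in(.3,.26,.22,.18,.153):
                    q,e=ik([*pg,z],np.radians(yaw),np.radians(pit),q)
                    if z in(.26,.18,.153): out.append((q[3:].round(2).tolist(),'' if e<.01 else 'X%.2f'%e))
            print(name,pit,yaw,out)
E
python3 ik.py
```

```text
[ 0.     0.241  0.429  0.61   0.098  0.282  0.074 -0.   ] [np.float64(0.0001), np.float64(0.0), np.float64(0.0053), np.float64(0.0035), np.float64(0.0017), np.float64(0.0046), np.float64(0.0027)]
s1 23 -7 [([-1.02, 0.3, 2.24], 'X0.04'), ([-1.02, 0.2, 2.25], 'X0.12'), ([-1.02, 0.16, 2.25], 'X0.15'), ([-1.02, 0.3, 2.24], 'X0.04'), ([-1.02, 0.2, 2.25], 'X0.12'), ([-1.02, 0.16, 2.25], 'X0.15')]
s1 23 5 [([0.1, 0.11, 1.01], ''), ([3.02, 0.09, -1.92], ''), ([3.07, 0.16, -1.97], ''), ([0.1, 0.11, 1.01], ''), ([3.02, 0.09, -1.92], ''), ([3.07, 0.16, -1.97], '')]
s1 23 15 [([1.15, 0.3, -0.15], ''), ([1.82, 0.28, -0.84], ''), ([2.04, 0.3, -1.07], ''), ([1.15, 0.3, -0.15], ''), ([1.82, 0.28, -0.84], ''), ([2.04, 0.3, -1.07], '')]
s1 23 22 [([1.27, 0.47, -0.34], ''), ([1.66, 0.45, -0.77], ''), ([1.8, 0.46, -0.92], ''), ([1.27, 0.47, -0.34], ''), ([1.66, 0.45, -0.77], ''), ([1.8, 0.46, -0.92], '')]
s1 23 28 [([1.31, 0.61, -0.43], ''), ([1.58, 0.59, -0.77], ''), ([1.68, 0.59, -0.89], ''), ([1.31, 0.61, -0.43], ''), ([1.58, 0.59, -0.77], ''), ([1.68, 0.59, -0.89], '')]
s1 30 -7 [([-0.78, 0.39, 2.01
[... 1873 characters left out ...]
.09, 1.86], 'X0.01')]
s3 30 5 [([0.68, 0.41, 0.32], ''), ([1.08, 0.29, -0.11], ''), ([1.31, 0.26, -0.35], ''), ([0.68, 0.41, 0.32], ''), ([1.08, 0.29, -0.11], ''), ([1.31, 0.26, -0.35], '')]
s3 30 15 [([0.96, 0.6, -0.07], ''), ([1.23, 0.51, -0.38], ''), ([1.35, 0.49, -0.52], ''), ([0.96, 0.6, -0.07], ''), ([1.23, 0.51, -0.38], ''), ([1.35, 0.49, -0.52], '')]
s3 30 22 [([1.05, 0.74, -0.24], ''), ([1.25, 0.66, -0.5], ''), ([1.33, 0.65, -0.6], ''), ([1.05, 0.74, -0.24], ''), ([1.25, 0.66, -0.5], ''), ([1.33, 0.65, -0.6], '')]
s3 30 28 [([1.09, 0.86, -0.35], ''), ([1.25, 0.79, -0.57], ''), ([1.31, 0.77, -0.66], ''), ([1.09, 0.86, -0.35], ''), ([1.25, 0.79, -0.57], ''), ([1.31, 0.77, -0.66], '')]
```

Emit:
jog_arm(
  steps=[
    {"linear": [0.03, -0.002, -0.013], "delta_rot": [0, 0, 0], "grip": 0.02},
    {"linear": [0.03, -0.008, -0.013], "delta_rot": [0, 0, 0], "grip": 0.02},
    {"linear": [0, 0, 0], "delta_rot": [3.6, 0, -1.6], "grip": 0.02},
    {"linear": [0, 0, 0], "delta_rot": [3.6, 0, -1.6], "grip": 0.02},
    {"linear": [0, 0, 0], "delta_rot": [3.6, 0, -1.6], "grip": 0.02},
    {"linear": [0, 0, 0], "delta_rot": [3.6, 0, -1.6], "grip": 0.02},
    {"linear": [0, 0, 0], "delta_rot": [3.6, 0, -1.6], "grip": 0.02},
    {"linear": [0, 0, 0], "delta_rot": [0, 0, 0], "grip": 0.02},
  ],
)

```text
t: 8.95
tool_pos: [0.6316, 0.1214, 0.3176]
tool_rot: [-2.582, -0.155, -1.653]
contact_force: [0.4, -0.0, -0.6]
opening: 0.0287
grip_force: 43.0
```

```bash
cat > go.py <<'E'
import sys
from h import *
# usage: gx gy gz yaw pit [off]  -> tool-frame delta from current to target grasp pose
gx,gy,gz,yaw,pit=map(float,sys.argv[1:6]); off=float(sys.argv[6]) if len(sys.argv)>6 else .019
o=ctrl.get_obs(); A=R.from_rotvec(o['tool_rot']).as_matrix(); y_,p_=np.radians([yaw,pit])
z=np.array([np.cos(y_)*np.cos(p_),np.sin(y_)*np.cos(p_),-np.sin(p_)]); y=np.array([np.sin(y_),-np.cos(y_),0]); M=np.c_[np.cross(y,z),y,z]
g=np.array(o['tool_pos'])-off*A[:,2]; T=np.array([gx,gy,gz])+off*z
print('t',o['t'],'q',o['q'].round(2),'F',o['contact_force'].round(1),'pt',g.round(4),'yaw',np.degrees(np.arctan2(A[1,2],A[0,2])).round(1),'pit',np.degrees(-np.arcsin(A[2,2])).round(1),'tool y z',A[2,1].round(3))
print('rot first',R.from_matrix(A.T@M).as_rotvec(degrees=True).round(2),'then lin',(M.T@(T-o['tool_pos'])).round(4)); print('unit x,y,z in tool after:',M[0].round(3),M[1].round(3),M[2].round(3))
E
python3 go.py .6205 .1245 .29 15 22; python3 held.py
```

```text
t 8.95 q [ 0.04 -0.51  2.22  0.26  0.31  1.29] F [ 0.4 -0.  -0.6] pt [0.6145 0.1192 0.3256] yaw 7.3 pit 24.7 tool y z -0.006
rot first [ 7.12  2.69 -3.46] then lin [-0.0293 -0.0059  0.0202]
unit x,y,z in tool after: [0.362 0.259 0.896] [ 0.097 -0.966  0.24 ] [ 0.927  0.    -0.375]
9.0 [0.6315 0.1215 0.3173] [[0.416, 0.123, 0.901], [0.046, -0.992, 0.114], [0.908, -0.006, -0.419]] [ 0.04 -0.51  2.22  0.26  0.31  1.3 ] [0.  1.1 0.4] 0.02904294097530568
grasp [0.6144 0.1194 0.3253]
wrist 10160 u [ 0.078 -0.001  0.997] tool [ 0.938  0.005 -0.347] ends [0.6044 0.1188 0.2542] [0.6129 0.1187 0.363 ] min/max [0.5693 0.1037 0.2456] [0.6285 0.1369 0.3636]
side 421 u [ 0.044 -0.025  0.999] tool [ 0.924  0.024 -0.381] ends [0.6074 0.1301 0.2452] [0.6125 0.1271 0.3615] min/max [0.5718 0.1114 0.2439] [0.6263 0.1634 0.3622]
top 92 u [0.266 0.156 0.951] tool [ 0.982 -0.128 -0.141] ends [0.6052 0.1109 0.3131] [0.6197 0.1194 0.365 ] min/max [0.6023 0.1074 0.2609] [0.6285 0.1332 0.365 ]
```

Emit:
jog_arm(
  steps=[
    {"linear": [0, 0, 0], "delta_rot": [2.4, 0.9, -1.2], "grip": 0.02},
    {"linear": [0, 0, 0], "delta_rot": [2.4, 0.9, -1.2], "grip": 0.02},
    {"linear": [0, 0, 0], "delta_rot": [2.4, 0.9, -1.1], "grip": 0.02},
    {"linear": [-0.015, -0.003, 0.01], "delta_rot": [0, 0, 0], "grip": 0.02},
    {"linear": [-0.014, -0.003, 0.01], "delta_rot": [0, 0, 0], "grip": 0.02},
    {"linear": [0, 0, 0], "delta_rot": [0, 0, 0], "grip": 0.02},
  ],
)

```text
t: 9.7
tool_pos: [0.6356, 0.1305, 0.2766]
tool_rot: [-2.484, -0.317, -1.65]
contact_force: [-0.2, 0.1, 0.0]
opening: 0.0294
grip_force: 43.0
```

```bash
python3 go.py .6205 .1245 .25 15 22; cat > col.py <<'E'
from h import *
o,im,d=snap('side'); P=cloud('side',o,d); h=cv2.cvtColor(im,cv2.COLOR_RGB2HSV); K,A,c=pose('side',o)
g=np.array(o['tool_pos'])-.019*R.from_rotvec(o['tool_rot']).as_matrix()[:,2]
m=(d>0)&(np.hypot(P[...,0]-g[0],P[...,1]-g[1])<.035)&(h[...,0]>85)&(h[...,0]<108)&(h[...,1]>30)&(P[...,2]<g[2]-.03)
v,u=np.nonzero(m)
b=np.load('side0.npz')['P']; mp=(abs(b[...,0]-.622)<.02)&(abs(b[...,1]-.127)<.02)&(b[...,2]>.1)&(b[...,2]<.158); vp,up=np.nonzero(mp)
k=np.polyfit(vp,up,1); rows=np.unique(v)
for r in rows:
    w=u[v==r]
    if len(w)>6: print(r,w.min(),w.max(),P[r,w,2].mean().round(3),end='; ')
right=A[:,0]
print('\nright',right.round(3)); 
rr=[r for r in rows if (v==r).sum()>6][2:-3]; e=np.mean([(u[v==r].min()+u[v==r].max())/2-np.polyval(k,r) for r in rr]); D=d[m].mean(); print('tube-peg px',e,'mm',1000*e*D/K[0,0])
print('mean surf tube',P[m].mean(0).round(4),'peg',b[mp].mean(0).round(4))
E
python3 col.py
```

```text
t 9.7 q [-0.02 -0.45  2.26  0.99  0.31  0.49] F [-0.2  0.1  0. ] pt [0.6187 0.126  0.2839] yaw 14.7 pit 22.8 tool y z -0.002
rot first [ 0.3   0.78 -0.27] then lin [-0.0307  0.0019  0.014 ]
unit x,y,z in tool after: [0.362 0.259 0.896] [ 0.097 -0.966  0.24 ] [ 0.927  0.    -0.375]
176 229 238 0.252; 177 229 238 0.249; 178 229 238 0.247; 179 229 238 0.244; 180 229 239 0.241; 181 229 239 0.238; 182 229 239 0.236; 183 229 239 0.233; 184 229 239 0.231; 185 229 239 0.228; 186 229 239 0.225; 187 229 239 0.223; 188 229 240 0.219; 189 229 240 0.217; 190 227 240 0.213; 191 227 240 0.211; 192 227 240 0.209; 193 228 239 0.207; 194 231 239 0.204; 
right [-0.745 -0.667  0.002]
tube-peg px -1.883997722504621 mm -4.4549461080818995
mean surf tube [0.6144 0.1346 0.2137] peg [0.6213 0.1288 0.1297]
```

Emit:
jog_arm(
  steps=[
    {"linear": [0, 0.001, -0.001], "delta_rot": [0.3, 0.8, -0.3], "grip": 0.02},
    {"linear": [-0.0185, 0, 0.0075], "delta_rot": [0, 0, 0], "grip": 0.02},
    {"linear": [-0.0185, 0, 0.0075], "delta_rot": [0, 0, 0], "grip": 0.02},
    {"linear": [-0.0185, 0, 0.0075], "delta_rot": [0, 0, 0], "grip": 0.02},
    {"linear": [0, 0, 0], "delta_rot": [0, 0, 0], "grip": 0.02},
  ],
)

```text
t: 10.25
tool_pos: [0.6354, 0.1287, 0.2182]
tool_rot: [-2.468, -0.324, -1.668]
contact_force: [-0.4, 0.2, -0.2]
opening: 0.0291
grip_force: 43.0
```

```bash
python3 go.py .618 .125 .165 15 22; python3 col.py | tail -2
```

```text
t 10.25 q [-0.03 -0.35  2.31  1.51  0.27 -0.05] F [-0.4  0.2 -0.2] pt [0.6184 0.1241 0.2253] yaw 14.9 pit 21.9 tool y z 0.0
rot first [ 0.05 -0.11 -0.  ] then lin [-0.056  -0.001   0.0224]
unit x,y,z in tool after: [0.362 0.259 0.896] [ 0.097 -0.966  0.24 ] [ 0.927  0.    -0.375]
tube-peg px 0.880887029385961 mm 2.1537311829389285
mean surf tube [0.6154 0.1285 0.1573] peg [0.6213 0.1288 0.1297]
```

Emit:
jog_arm(
  steps=[
    {"linear": [-0.0185, 0, 0.0075], "delta_rot": [0, 0, 0], "grip": 0.02},
    {"linear": [-0.0185, 0, 0.0075], "delta_rot": [0, 0, 0], "grip": 0.02},
    {"linear": [-0.0185, -0.001, 0.0075], "delta_rot": [0, 0, 0], "grip": 0.02},
    {"linear": [0, 0, 0], "delta_rot": [0, 0, 0], "grip": 0.02},
  ],
)

```text
t: 10.7
tool_pos: [0.6368, 0.1296, 0.161]
tool_rot: [-2.465, -0.325, -1.672]
contact_force: [-0.2, -0.1, -0.6]
opening: 0.0288
grip_force: 43.1
```

Emit:
jog_arm(
  steps=[
    {"linear": [-0.0037, 0, 0.0015], "delta_rot": [0, 0, 0], "grip": 0.02},
    {"linear": [-0.0037, 0, 0.0015], "delta_rot": [0, 0, 0], "grip": 0.02},
    {"linear": [0, 0, 0], "delta_rot": [0, 0, 0], "grip": 0.02},
  ],
)

```text
t: 11.0
tool_pos: [0.6375, 0.1295, 0.155]
tool_rot: [-2.463, -0.326, -1.676]
contact_force: [0.3, -1.2, 0.2]
opening: 0.0289
grip_force: 43.0
```

Emit:
jog_arm(
  steps=[
    {"linear": [-0.0028, 0, 0.0011], "delta_rot": [0, 0, 0], "grip": 0.02},
    {"linear": [-0.0028, 0, 0.0011], "delta_rot": [0, 0, 0], "grip": 0.02},
    {"linear": [0, 0, 0], "delta_rot": [0, 0, 0], "grip": 0.02},
  ],
)

```text
t: 11.3
tool_pos: [0.637, 0.1294, 0.1476]
tool_rot: [-2.464, -0.325, -1.674]
contact_force: [-0.2, 0.4, 0.9]
opening: 0.0291
grip_force: 43.0
```

Emit:
jog_arm(
  steps=[
    {"linear": [-0.0019, 0, 0.0008], "delta_rot": [0, 0, 0], "grip": 0.02},
    {"linear": [0, 0, 0], "delta_rot": [0, 0, 0], "grip": 0.02},
  ],
)

```text
t: 11.5
tool_pos: [0.6379, 0.1296, 0.1473]
tool_rot: [-2.461, -0.325, -1.678]
contact_force: [-3.3, -1.2, 6.1]
opening: 0.0288
grip_force: 43.5
```

```bash
python3 go.py .618 .125 .153 15 22; python3 held.py
```

```text
t 11.5 q [-0.03 -0.19  2.32  2.14  0.32 -0.7 ] F [-3.3 -1.2  6.1] pt [0.6208 0.1251 0.1542] yaw 14.9 pit 21.4 tool y z 0.002
rot first [ 0.05 -0.57  0.09] then lin [-0.0024 -0.0007 -0.0021]
unit x,y,z in tool after: [0.362 0.259 0.896] [ 0.097 -0.966  0.24 ] [ 0.927  0.    -0.375]
11.55 [0.6379 0.1296 0.1473] [[0.352, 0.259, 0.899], [0.096, -0.966, 0.24], [0.931, 0.002, -0.365]] [-0.03 -0.19  2.32  2.14  0.32 -0.7 ] [-2.7 -1.   7.6] 0.02924859841291888
grasp [0.6208 0.1251 0.1543]
wrist 17322 u [ 0.066 -0.541  0.838] tool [ 0.752  0.542 -0.376] ends [0.6125 0.1458 0.0989] [0.6204 0.0814 0.1987] min/max [0.5713 0.059  0.0716] [0.6376 0.1458 0.1949]
side 540 u [ 0.026 -0.21   0.977] tool [ 0.899  0.212 -0.384] ends [0.6141 0.1314 0.0709] [0.6175 0.1046 0.1957] min/max [0.5527 0.064  0.0712] [0.6344 0.1634 0.1933]
top 168 u [0.088 0.869 0.486] tool [ 0.567 -0.816  0.11 ] ends [0.6167 0.0396 0.1476] [0.6257 0.1284 0.1973] min/max [0.6043 0.0601 0.0962] [0.6369 0.1347 0.1955]
```

The rim is on the deck: the tube top is level with the others and the upward force is 6 N. I'll ease off and open only slightly, because the neighbouring tube is close.

Emit:
jog_arm(
  steps=[
    {"linear": [0.0005, 0, -0.0002], "delta_rot": [0, 0, 0], "grip": 0.02},
    {"linear": [0, 0, 0], "delta_rot": [0, 0, 0], "grip": 0.033},
    {"linear": [0, 0, 0], "delta_rot": [0, 0, 0], "grip": 0.033},
    {"linear": [0, 0, 0], "delta_rot": [0, 0, 0], "grip": 0.033},
    {"linear": [0, 0, 0], "delta_rot": [0, 0, 0], "grip": 0.033},
  ],
)

```text
t: 12.15
tool_pos: [0.6364, 0.1293, 0.1448]
tool_rot: [-2.466, -0.325, -1.672]
contact_force: [0.7, -0.3, 0.4]
opening: 0.0328
grip_force: 0.0
```

```bash
python3 go.py .618 .125 .153 15 22; cat > tubes.py <<'E'
from h import *
for n in('side','top'):
    o,im,d=snap(n);P=cloud(n,o,d);h=cv2.cvtColor(im,cv2.COLOR_RGB2HSV); save('t_%s_%d.png'%(n,o['t']*100),im)
    m=(d>0)&(P[...,0]>.56)&(P[...,0]<.66)&(P[...,1]>-.13)&(P[...,1]<.17)&(h[...,0]>80)&(h[...,0]<108)&(h[...,1]>30)
    for a,b in((.172,.2),(.13,.16),(.085,.11)):
        Q=P[m&(P[...,2]>a)&(P[...,2]<b)]; s=Q@[.125,.992,0]
        for k,c in enumerate([.2015,.146,.091,.037,-.0175]): # approx row coords
            q=Q[abs(s-c)<.024]
            if len(q)>8: print(n,a,k+1,len(q),q.mean(0).round(4),q[:,2].max().round(3))
E
python3 tubes.py
```

```text
t 12.15 q [-0.03 -0.19  2.33  2.13  0.32 -0.7 ] F [ 0.7 -0.3  0.4] pt [0.6193 0.1248 0.1518] yaw 14.9 pit 21.7 tool y z 0.002
rot first [ 0.09 -0.28  0.07] then lin [ 0.0006 -0.0006 -0.0016]
unit x,y,z in tool after: [0.362 0.259 0.896] [ 0.097 -0.966  0.24 ] [ 0.927  0.    -0.375]
side 0.172 1 95 [0.6135 0.1333 0.1808] 0.193
side 0.172 2 83 [0.6158 0.0817 0.1809] 0.192
side 0.172 4 61 [ 0.596  -0.0312  0.1804] 0.19
side 0.172 5 58 [ 0.5912 -0.0845  0.1802] 0.189
side 0.13 1 25 [0.6173 0.1296 0.1486] 0.16
side 0.13 4 13 [ 0.5943 -0.0291  0.1571] 0.16
side 0.13 5 53 [ 0.5892 -0.0828  0.1498] 0.159
side 0.085 1 104 [0.6107 0.1354 0.0973] 0.11
side 0.085 2 36 [0.6058 0.0773 0.0927] 0.102
top 0.172 1 72 [0.626  0.1247 0.1853] 0.197
top 0.172 2 68 [0.6232 0.072  0.1863] 0.196
top 0.172 4 75 [ 0.6012 -0.0383  0.1845] 0.194
top 0.172 5 65 [ 0.5972 -0.0928  0.1855] 0.195
top 0.13 2 9 [0.6165 0.0626 0.149 ] 0.157
```

Emit:
jog_arm(
  steps=[
    {"linear": [0, 0, -0.008], "delta_rot": [0, 0, 0], "grip": 0.033},
    {"linear": [0, 0, -0.01], "delta_rot": [0, 0, 0], "grip": 0.033},
    {"linear": [0, 0, -0.012], "delta_rot": [0, 0, 0], "grip": 0.033},
    {"linear": [0, 0, -0.015], "delta_rot": [0, 0, 0], "grip": 0.033},
    {"linear": [0, 0, -0.02], "delta_rot": [0, 0, 0], "grip": 0.033},
    {"linear": [0, 0, -0.03], "delta_rot": [0, 0, 0], "grip": 0.033},
    {"linear": [0, 0, -0.03], "delta_rot": [0, 0, 0], "grip": 0.033},
    {"linear": [0, 0, 0], "delta_rot": [0, 0, 0], "grip": 0.033},
  ],
)

```text
t: 13.05
tool_pos: [0.5356, 0.1014, 0.1965]
tool_rot: [-2.457, -0.33, -1.686]
contact_force: [0.8, 0.1, 0.5]
opening: 0.0329
grip_force: 0.0
```

```bash
python3 go.py .618 .125 .153 15 22; python3 tubes.py; python3 - <<'E'
from h import *
z=np.load('side0.npz');P=z['P'];h=cv2.cvtColor(z['im'],cv2.COLOR_RGB2HSV)
for n in('side','top'):
    z=np.load(n+'0.npz');P=z['P'];h=cv2.cvtColor(z['im'],cv2.COLOR_RGB2HSV)
    m=(P[...,0]>.56)&(P[...,0]<.66)&(P[...,1]>-.13)&(P[...,1]<.17)&(h[...,0]>80)&(h[...,0]<108)&(h[...,1]>30)
    Q=P[m&(P[...,2]>.172)&(P[...,2]<.2)];s=Q@[.125,.992,0]
    for k,c in enumerate([.2015,.146,.091,.037,-.0175]):
        q=Q[abs(s-c)<.024]
        if len(q)>8: print('before',n,k+1,len(q),q.mean(0).round(4))
o,im,d=snap('side'); save('s5.png',np.clip(1.5*cv2.resize(im[130:280,190:350],None,fx=3.5,fy=3.5,interpolation=cv2.INTER_CUBIC),0,255).astype(np.uint8))
E
```

```text
t 13.05 q [-0.14 -0.73  2.58  1.27  0.39  0.17] F [0.8 0.1 0.5] pt [0.5184 0.0969 0.2033] yaw 14.9 pit 21.1 tool y z 0.006
rot first [ 0.08 -0.86  0.34] then lin [-0.0082 -0.0014  0.1148]
unit x,y,z in tool after: [0.362 0.259 0.896] [ 0.097 -0.966  0.24 ] [ 0.927  0.    -0.375]
side 0.172 1 81 [0.6203 0.1323 0.1808] 0.191
side 0.172 2 69 [0.6118 0.0804 0.1809] 0.192
side 0.172 4 63 [ 0.5959 -0.0311  0.1802] 0.19
side 0.172 5 59 [ 0.5909 -0.0847  0.1801] 0.19
side 0.13 1 99 [0.618  0.1359 0.1452] 0.16
side 0.13 2 98 [0.609  0.0827 0.1451] 0.16
side 0.13 4 41 [ 0.5939 -0.0288  0.1525] 0.16
side 0.13 5 43 [ 0.5894 -0.0825  0.152 ] 0.16
side 0.085 1 106 [0.609  0.1354 0.0971] 0.11
side 0.085 2 82 [0.6088 0.0827 0.0971] 0.11
top 0.172 1 71 [0.6246 0.124  0.1844] 0.196
top 0.172 2 70 [0.6171 0.0721 0.1848] 0.195
top 0.172 4 71 [ 0.6008 -0.0385  0.1844] 0.195
top 0.172 5 71 [ 0.5967 -0.0922  0.1855] 0.195
before side 2 73 [0.6117 0.0797 0.1806]
before side 4 62 [ 0.5953 -0.0307  0.1805]
before side 5 56 [ 0.5911 -0.0847  0.1805]
before top 2 69 [0.6173 0.0714 0.185 ]
before top 4 76 [ 0.6007 -0.0383  0.1853]
before top 5 66 [ 0.5969 -0.0923  0.1854]
```

View pics/s5.png

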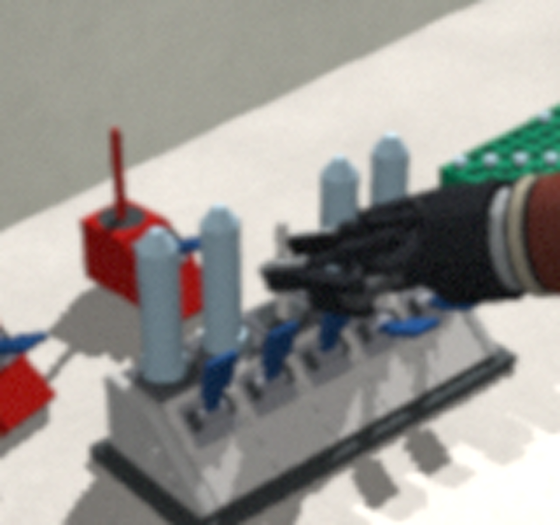

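The tube hangs on s1 at (160,300) and s2 has not moved. s1 looks slightly tilted, so I'll quantify that by z-slices.

```bash
cat > lean.py <<'E'
from h import *
for n in('side','wrist'):
    o,im,d=snap(n); o=ctrl.get_obs(); P=cloud(n,o,d);h=cv2.cvtColor(im,cv2.COLOR_RGB2HSV)
    K,A,c=pose(n,o); rt=A[:,0]*[1,1,0]; rt/=np.linalg.norm(rt); dp=np.cross([0,0,1],rt)
    m=(d>0)&(P[...,0]>.57)&(P[...,0]<.66)&(P[...,1]>-.13)&(P[...,1]<.17)&(h[...,0]>80)&(h[...,0]<108)&(h[...,1]>30)
    for k,c in enumerate([.2015,.146,.091,.037,-.0175]):
        for a in np.arange(.075,.18,.015):
            q=P[m&(P[...,2]>a)&(P[...,2]<a+.015)&(abs(P@[.125,.992,0]-c)<.026)]
            if len(q)>15 and k<2: s=q@rt; print(n,k+1,a.round(3),len(q),'lat',s.min().round(4),s.max().round(4),'depth near',np.percentile(abs((q-A[:,2]*0)@dp),10).round(4),q.mean(0).round(3))
E
python3 lean.py
```

```text
side 1 0.075 63 lat -0.5678 -0.5371 depth near 0.307 [0.619 0.136 0.082]
side 1 0.09 56 lat -0.5642 -0.5388 depth near 0.3076 [0.618 0.135 0.097]
side 1 0.105 55 lat -0.5636 -0.5386 depth near 0.3084 [0.619 0.135 0.112]
side 1 0.12 48 lat -0.5648 -0.5396 depth near 0.3079 [0.618 0.135 0.128]
side 1 0.135 45 lat -0.5617 -0.5415 depth near 0.3078 [0.618 0.136 0.142]
side 1 0.15 51 lat -0.5631 -0.5407 depth near 0.3078 [0.618 0.136 0.157]
side 1 0.165 70 lat -0.5646 -0.5381 depth near 0.3089 [0.618 0.133 0.173]
side 2 0.075 63 lat -0.5267 -0.495 depth near 0.3409 [0.61  0.082 0.082]
side 2 0.09 47 lat -0.5235 -0.4973 depth near 0.3412 [0.609 0.083 0.098]
side 2 0.105 41 lat -0.5201 -0.4993 depth near 0.3418 [0.61  0.084 0.112]
side 2 0.12 46 lat -0.5196 -0.499 depth near 0.3415 [0.609 0.083 0.127]
side 2 0.135 46 lat -0.5213 -0.4985 depth near 0.3416 [0.609 0.083 0.143]
side 2 0.15 53 lat -0.5237 -0.4983 depth near 0.341 [0.61  0.083 0.158]
side 2 0.165 60 lat -0.5231 -0.498 depth near 0.3416 [0.61  0.083 0.173]
wrist 1 0.075 504 lat 0.0253 0.0582 depth near 0.6231 [0.617 0.123 0.082]
w
[... 248 characters left out ...]
0.055 depth near 0.6245 [0.616 0.123 0.142]
wrist 1 0.15 596 lat 0.0268 0.055 depth near 0.6244 [0.616 0.124 0.158]
wrist 1 0.165 786 lat 0.0268 0.0549 depth near 0.6247 [0.617 0.124 0.173]
wrist 2 0.075 18 lat 0.1027 0.1069 depth near 0.6096 [0.619 0.058 0.083]
wrist 2 0.09 38 lat 0.0975 0.1041 depth near 0.6047 [0.612 0.061 0.099]
wrist 2 0.105 110 lat 0.0829 0.1024 depth near 0.6025 [0.609 0.064 0.114]
wrist 2 0.12 471 lat 0.0756 0.1038 depth near 0.602 [0.607 0.072 0.128]
wrist 2 0.135 604 lat 0.0755 0.1037 depth near 0.6021 [0.607 0.073 0.143]
wrist 2 0.15 685 lat 0.0755 0.1036 depth near 0.602 [0.607 0.073 0.158]
wrist 2 0.165 912 lat 0.0754 0.1038 depth near 0.6023 [0.608 0.073 0.174]
```

s1 is upright and fully down (constant position from z 0.08 to 0.17). Next are the levers, so I'll check reachability for pushing s5 and s4 up at pitch 45° and s3 down at pitch 60°.

```bash
python3 - <<'E'
from ik import *
X=np.array([.992,-.125])
def T(ax,dx,z): return [*(np.array(ax)+dx*X),.0625+z]
a5=(.5454,-.0871);a4=(.5523,-.0326);a3=(.5592,.022)
def run(tag,pts,pits,yaws):
    for pit in pits:
        for yaw in yaws:
            for q0 in([0,-.4,2.3,.1,.8,1.5],[0,-.4,2.3,1.5,.6,0]):
                q=q0;out=[];
                for a,dx,z in pts:
                    z_=np.array([np.cos(np.radians(yaw))*np.cos(np.radians(pit)),np.sin(np.radians(yaw))*np.cos(np.radians(pit)),-np.sin(np.radians(pit))])
                    g=np.array(T(a,dx,z))-.019*z_
                    q,e=ik(g,np.radians(yaw),np.radians(pit),q); out.append(q.round(2).tolist() if e<.01 else 'X')
                print(tag,pit,yaw,out)
                if q0[3]==.1 and 'X' not in out: break
run('5',[(a5,-.075,.03),(a5,-.058,.005),(a5,-.047,.026),(a5,-.023,.041)],(45,),(-15,-7,3))
run('4',[(a4,-.058,.005),(a4,-.023,.041)],(45,),(-7,3))
run('3',[(a3,.02,.09),(a3,.005,.04),(a3,-.045,.01)],(60,),(-7,5))
print(ctrl.get_obs()['q'].round(2))
E
```

```text
[ 0.     0.241  0.429  0.61   0.098  0.282  0.074 -0.   ] [np.float64(0.0001), np.float64(0.0), np.float64(0.0053), np.float64(0.0035), np.float64(0.0017), np.float64(0.0046), np.float64(0.0027)]
5 45 -15 ['X', [-0.35, -0.57, 2.56, 0.16, 0.38, 0.89], [-0.34, -0.58, 2.52, 0.14, 0.42, 0.93], [-0.32, -0.51, 2.45, 0.11, 0.42, 0.96]]
5 45 -15 ['X', [-0.35, -0.57, 2.56, 0.16, 0.38, 0.89], [-0.34, -0.58, 2.52, 0.14, 0.42, 0.93], [-0.32, -0.51, 2.45, 0.11, 0.42, 0.96]]
5 45 -7 ['X', [-0.44, -0.58, 2.56, 0.53, 0.46, 0.39], [-0.43, -0.59, 2.52, 0.47, 0.49, 0.46], [-0.41, -0.52, 2.46, 0.45, 0.48, 0.5]]
5 45 -7 ['X', [-0.44, -0.58, 2.56, 0.53, 0.46, 0.39], [-0.43, -0.59, 2.52, 0.47, 0.49, 0.46], [-0.41, -0.52, 2.46, 0.45, 0.48, 0.5]]
5 45 3 [[-0.58, -0.7, 2.58, 0.69, 0.71, 0.07], [-0.55, -0.55, 2.54, 0.78, 0.61, -0.03], [-0.54, -0.55, 2.5, 0.73, 0.63, 0.04], [-0.51, -0.49, 2.44, 0.71, 0.61, 0.08]]
4 45 -7 [[-0.26, -0.57, 2.55, 0.25, 0.39, 0.78], [-0.24, -0.51, 2.45, 0.2, 0.43, 0.83]]
4 45 3 [[-0.37, -0.57, 2.55, 0.64, 0.51, 0.22], [-0.35, -0.51, 2.45, 0.57, 0.53, 0.31]]
3 60 -7 [[-0.09, -0.31, 2.14, -0.03, 0.79, 1.16], [-0.08, -0.28, 2.21, -0.03, 0.69, 1.16], [-0.08, -0.37, 2.34, -0.04, 0.66, 1.17]]
3 60 5 [[-0.15, -0.31, 2.14, 0.17, 0.81, 0.78], [-0.15, -0.28, 2.21, 0.18, 0.71, 0.76], [-0.16, -0.38, 2.34, 0.19, 0.68, 0.74]]
[-0.14 -0.72  2.58  1.27  0.39  0.16]
```

```bash
python3 go.py .46 -.06 .22 -7 55 0
```

```text
t 13.3 q [-0.14 -0.72  2.58  1.27  0.39  0.16] F [-0.3 -0.1 -0.3] pt [0.5348 0.1025 0.1889] yaw 15.1 pit 21.8 tool y z -0.001
rot first [-17.59 -32.73  13.9 ] then lin [-0.0267  0.1704 -0.0567]
unit x,y,z in tool after: [ 0.813 -0.122  0.569] [-0.1   -0.993 -0.07 ] [ 0.574  0.    -0.819]
```

Emit:
jog_arm(
  steps=[
    {"linear": [0.028, 0, -0.011], "delta_rot": [0, 0, 0], "grip": 0.0},
    {"linear": [0, 0, 0], "delta_rot": [-3.5, -6.5, 2.8], "grip": 0.0},
    {"linear": [0, 0, 0], "delta_rot": [-3.5, -6.5, 2.8], "grip": 0.0},
    {"linear": [0, 0, 0], "delta_rot": [-3.5, -6.5, 2.8], "grip": 0.0},
    {"linear": [0, 0, 0], "delta_rot": [-3.5, -6.5, 2.8], "grip": 0.0},
    {"linear": [0, 0, 0], "delta_rot": [-3.5, -6.5, 2.8], "grip": 0.0},
    {"linear": [-0.005, 0.034, -0.011], "delta_rot": [0, 0, 0], "grip": 0.0},
    {"linear": [-0.005, 0.034, -0.011], "delta_rot": [0, 0, 0], "grip": 0.0},
    {"linear": [-0.005, 0.034, -0.011], "delta_rot": [0, 0, 0], "grip": 0.0},
    {"linear": [0, 0, 0], "delta_rot": [0, 0, 0], "grip": 0.0},
  ],
)

```text
t: 14.3
tool_pos: [0.5072, 0.0031, 0.219]
tool_rot: [-2.797, -0.083, -1.254]
contact_force: [0.1, 0.5, -0.1]
opening: -0.0
grip_force: 0.0
```

```bash
python3 go.py .461 -.0765 .095 -7 55 0; python3 - <<'E'
from h import *
o,im,d=snap('wrist');o=ctrl.get_obs();P=cloud('wrist',o,d);h=cv2.cvtColor(im,cv2.COLOR_RGB2HSV)
save('w6.png',np.clip(im*1.4,0,255).astype(np.uint8))
m=(d>0)&(h[...,0]>105)&(h[...,0]<128)&(h[...,1]>140)&(P[...,2]>.06)&(P[...,2]<.14)&(P[...,0]>.46)&(P[...,0]<.6)&(abs(P[...,1]-.02)<.16)
nl,L,st,ce=cv2.connectedComponentsWithStats(m.astype(np.uint8))
for i in range(1,nl):
    if st[i,4]>40:
        q=P[L==i];e=q@[.992,-.125,0]; print(st[i],q.mean(0).round(4),'hi',q[q[:,2]>np.percentile(q[:,2],90)].mean(0).round(4),'Xrange',np.percentile(e,[1,99]).round(4),'Yrange',np.percentile(q@[.125,.992,0],[1,99]).round(4),'z',np.percentile(q[:,2],[1,99]).round(4))
E
```

```text
t 14.3 q [-0.32 -0.83  2.44  0.47  0.79  0.98] F [ 0.1  0.5 -0.1] pt [0.5072 0.0031 0.219 ] yaw 7.0 pit 41.5 tool y z -0.047
rot first [ -9.74 -13.1    6.92] then lin [-0.1008  0.0846  0.0809]
unit x,y,z in tool after: [ 0.813 -0.122  0.569] [-0.1   -0.993 -0.07 ] [ 0.574  0.    -0.819]
[121 242  44  14 165] [0.5608 0.1285 0.1145] hi [0.5598 0.1336 0.1205] Xrange [0.5368 0.5467] Yrange [0.1895 0.2149] z [0.0896 0.1208]
[181 252  40  13 246] [0.5532 0.0771 0.1166] hi [0.5529 0.0793 0.1202] Xrange [0.5359 0.5466] Yrange [0.1348 0.1611] z [0.0949 0.1205]
[246 265  16   6  65] [0.5476 0.0331 0.1188] hi [0.5475 0.0328 0.1201] Xrange [0.5362 0.5418] Yrange [0.0949 0.1064] z [0.1169 0.1203]
[315 287  27  32 472] [ 0.5347 -0.0299  0.0757] hi [ 0.5235 -0.0321  0.0817] Xrange [0.5219 0.5504] Yrange [0.0265 0.0468] z [0.0671 0.0825]
[376 298  33  37 523] [ 0.529  -0.0837  0.0748] hi [ 0.5171 -0.0886  0.0808] Xrange [0.5217 0.5513] Yrange [-0.0278 -0.0047] z [0.0667 0.0818]
```

View pics/w6.png

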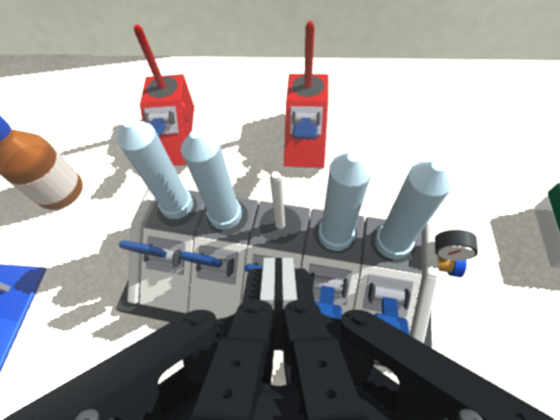

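The picture shows all four tubes upright, levers s1–s3 up, and levers s4 and s5 down at (330,300) and (392,315). I'll move to the front of lever s5.

Emit:
jog_arm(
  steps=[
    {"linear": [0, 0, 0], "delta_rot": [-3.3, -4.4, 2.3], "grip": 0.0},
    {"linear": [0, 0, 0], "delta_rot": [-3.3, -4.4, 2.3], "grip": 0.0},
    {"linear": [0, 0, 0], "delta_rot": [-3.2, -4.3, 2.3], "grip": 0.0},
    {"linear": [-0.025, 0.021, 0.02], "delta_rot": [0, 0, 0], "grip": 0.0},
    {"linear": [-0.025, 0.021, 0.02], "delta_rot": [0, 0, 0], "grip": 0.0},
    {"linear": [-0.025, 0.021, 0.02], "delta_rot": [0, 0, 0], "grip": 0.0},
    {"linear": [-0.025, 0.021, 0.02], "delta_rot": [0, 0, 0], "grip": 0.0},
    {"linear": [0, 0, 0], "delta_rot": [0, 0, 0], "grip": 0.0},
  ],
)

```text
t: 15.15
tool_pos: [0.458, -0.071, 0.0898]
tool_rot: [2.966, -0.174, 0.919]
contact_force: [-1.0, 1.2, -1.0]
opening: -0.0002
grip_force: 0.0
```

```bash
python3 go.py .4799 -.0788 .0645 -7 55 0
```

```text
t 15.15 q [-0.42 -0.68  2.51  0.25  0.75  1.13] F [-1.   1.2 -1. ] pt [ 0.458  -0.071   0.0898] yaw -6.5 pit 55.6 tool y z -0.002
rot first [-0.3   0.58  0.18] then lin [0.0041 0.005  0.0337]
unit x,y,z in tool after: [ 0.813 -0.122  0.569] [-0.1   -0.993 -0.07 ] [ 0.574  0.    -0.819]
```

Emit:
jog_arm(
  steps=[
    {"linear": [0.002, 0.0015, 0.017], "delta_rot": [0, 0, 0], "grip": 0.0},
    {"linear": [0.002, 0.0015, 0.017], "delta_rot": [0, 0, 0], "grip": 0.0},
    {"linear": [0, 0, 0], "delta_rot": [0, 0, 0], "grip": 0.0},
    {"linear": [0.0089, 0, -0.0027], "delta_rot": [0, 0, 0], "grip": 0.0},
    {"linear": [0.007, 0, -0.0034], "delta_rot": [0, 0, 0], "grip": 0.0},
    {"linear": [0.007, 0, -0.0034], "delta_rot": [0, 0, 0], "grip": 0.0},
    {"linear": [0, 0, 0], "delta_rot": [0, 0, 0], "grip": 0.0},
  ],
)

```text
t: 15.85
tool_pos: [0.4984, -0.0791, 0.095]
tool_rot: [2.955, -0.169, 0.939]
contact_force: [-3.2, 3.4, 1.5]
opening: -0.0001
grip_force: 1.6
```

Emit:
jog_arm(
  steps=[
    {"linear": [0.0077, 0, -0.0015], "delta_rot": [0, 0, 0], "grip": 0.0},
    {"linear": [0.0077, 0, -0.0014], "delta_rot": [0, 0, 0], "grip": 0.0},
    {"linear": [0.005, 0, 0.0005], "delta_rot": [0, 0, 0], "grip": 0.0},
    {"linear": [0, 0, 0], "delta_rot": [0, 0, 0], "grip": 0.0},
  ],
)

```text
t: 16.25
tool_pos: [0.514, -0.0817, 0.1084]
tool_rot: [2.954, -0.171, 0.94]
contact_force: [-0.5, 1.8, 0.1]
opening: 0.0
grip_force: 0.7
```

```bash
cat > lev.py <<'E'
from h import *
import sys
def lev(n):
    o,im,d=snap(n);o=ctrl.get_obs();P=cloud(n,o,d);h=cv2.cvtColor(im,cv2.COLOR_RGB2HSV)
    m=(d>0)&(h[...,0]>105)&(h[...,0]<128)&(h[...,1]>140)&(P[...,2]>.06)&(P[...,2]<.14)&(P[...,0]>.46)&(P[...,0]<.6)
    Yc=P@[.125,.992,0];
    for k,c in enumerate([.202,.147,.092,.038,-.017]):
        q=P[m&(abs(Yc-c)<.022)]
        if len(q)<12: print(n,k+1,'few'); continue
        x=q@[.992,-.125,0]; t=q[:,2]>np.percentile(q[:,2],85); w=np.linalg.svd(np.c_[x,q[:,2]]-np.c_[x,q[:,2]].mean(0))[2][0]
        print(n,k+1,len(q),'tip X',x[t].mean().round(4),'Xmin',x.min().round(4),'z',q[t,2].mean().round(4),'zmax',q[:,2].max().round(4),'lean',np.degrees(np.arctan2(-w[0]*np.sign(w[1]),abs(w[1]))).round(1))
o=ctrl.get_obs(); tp=np.array(o['tool_pos']); print('t',o['t'],'TCP X',(tp@[.992,-.125,0]).round(4),'Y',(tp@[.125,.992,0]).round(4),'z',tp[2].round(4),'F',o['contact_force'].round(1))
for n in sys.argv[1:]: lev(n)
E
python3 lev.py side top wrist
```

```text
t 16.25 TCP X 0.5201 Y -0.0168 z 0.1084 F [-0.5  1.8  0.1]
side 1 77 tip X 0.5364 Xmin 0.5332 z 0.119 zmax 0.1198 lean 15.1
side 2 75 tip X 0.5368 Xmin 0.5336 z 0.1186 zmax 0.1202 lean 15.2
side 3 68 tip X 0.5354 Xmin 0.5326 z 0.1172 zmax 0.1196 lean 17.8
side 4 47 tip X 0.5032 Xmin 0.4986 z 0.09 zmax 0.0911 lean 65.6
side 5 28 tip X 0.5291 Xmin 0.5257 z 0.115 zmax 0.117 lean 24.5
top 1 few
top 2 few
top 3 few
top 4 few
top 5 few
wrist 1 few
wrist 2 14 tip X 0.5501 Xmin 0.5493 z 0.0741 zmax 0.0745 lean 48.0
wrist 3 1073 tip X 0.5387 Xmin 0.5359 z 0.1198 zmax 0.121 lean 20.3
wrist 4 3361 tip X 0.5056 Xmin 0.5022 z 0.0898 zmax 0.092 lean 63.7
wrist 5 1348 tip X 0.5322 Xmin 0.5293 z 0.1169 zmax 0.118 lean 28.6
```

Emit:
jog_arm(
  steps=[
    {"linear": [0.002, 0, 0.0007], "delta_rot": [0, 0, 0], "grip": 0.0},
    {"linear": [0.002, 0, 0.0007], "delta_rot": [0, 0, 0], "grip": 0.0},
    {"linear": [0, 0, 0], "delta_rot": [0, 0, 0], "grip": 0.0},
  ],
)

```text
t: 16.7
tool_pos: [0.5178, -0.0824, 0.1097]
tool_rot: [2.953, -0.171, 0.94]
contact_force: [-5.3, 2.1, 3.8]
opening: 0.0005
grip_force: 2.5
```

Emit:
jog_arm(
  steps=[
    {"linear": [0.0014, 0, 0.0005], "delta_rot": [0, 0, 0], "grip": 0.0},
    {"linear": [0, 0, 0], "delta_rot": [0, 0, 0], "grip": 0.0},
  ],
)

```text
t: 16.9
tool_pos: [0.5193, -0.0826, 0.1102]
tool_rot: [2.953, -0.171, 0.94]
contact_force: [-5.5, 1.7, 3.9]
opening: -0.0001
grip_force: 2.5
```

```bash
python3 lev.py side
```

```text
t 16.9 TCP X 0.5255 Y -0.017 z 0.1102 F [-5.5  1.7  3.9]
side 1 79 tip X 0.5362 Xmin 0.5319 z 0.1194 zmax 0.1215 lean 15.5
side 2 74 tip X 0.5364 Xmin 0.5335 z 0.1187 zmax 0.1197 lean 14.5
side 3 67 tip X 0.5357 Xmin 0.5332 z 0.1174 zmax 0.119 lean 16.8
side 4 44 tip X 0.5026 Xmin 0.4999 z 0.0901 zmax 0.091 lean 64.7
side 5 34 tip X 0.5345 Xmin 0.5314 z 0.1165 zmax 0.1184 lean 18.7
```

Emit:
jog_arm(
  steps=[
    {"linear": [0.001, 0, 0.0003], "delta_rot": [0, 0, 0], "grip": 0.0},
    {"linear": [0, 0, 0], "delta_rot": [0, 0, 0], "grip": 0.0},
  ],
)

```text
t: 17.15
tool_pos: [0.52, -0.0827, 0.1102]
tool_rot: [2.953, -0.171, 0.939]
contact_force: [-4.2, 0.4, 6.6]
opening: -0.0001
grip_force: 3.1
```

Emit:
jog_arm(
  steps=[
    {"linear": [0.001, 0, 0.0003], "delta_rot": [0, 0, 0], "grip": 0.0},
    {"linear": [0, 0, 0], "delta_rot": [0, 0, 0], "grip": 0.0},
  ],
)

```text
t: 17.35
tool_pos: [0.521, -0.0828, 0.1105]
tool_rot: [2.953, -0.171, 0.939]
contact_force: [-4.6, -0.1, 3.4]
opening: -0.0003
grip_force: 2.4
```

```bash
python3 lev.py side | grep -v ' [123] '
```

```text
t 17.35 TCP X 0.5272 Y -0.017 z 0.1105 F [-4.6 -0.1  3.4]
side 4 43 tip X 0.5029 Xmin 0.4995 z 0.0901 zmax 0.0912 lean 65.7
side 5 35 tip X 0.534 Xmin 0.5285 z 0.1145 zmax 0.1182 lean 20.3
```

Emit:
jog_arm(
  steps=[
    {"linear": [0.0012, 0, 0.0005], "delta_rot": [0, 0, 0], "grip": 0.0},
    {"linear": [0, 0, 0], "delta_rot": [0, 0, 0], "grip": 0.0},
  ],
)

```text
t: 17.6
tool_pos: [0.5213, -0.0824, 0.1089]
tool_rot: [2.956, -0.171, 0.935]
contact_force: [-0.0, -0.2, -0.4]
opening: 0.0
grip_force: 0.1
```

Emit:
jog_arm(
  steps=[
    {"linear": [0.0012, 0, 0.0005], "delta_rot": [0, 0, 0], "grip": 0.0},
    {"linear": [0, 0, 0], "delta_rot": [0, 0, 0], "grip": 0.0},
  ],
)

```text
t: 17.8
tool_pos: [0.5222, -0.0824, 0.1089]
tool_rot: [2.957, -0.171, 0.934]
contact_force: [-4.0, 0.1, 1.0]
opening: 0.0
grip_force: 1.5
```

Emit:
jog_arm(
  steps=[
    {"linear": [0.001, 0, 0.0004], "delta_rot": [0, 0, 0], "grip": 0.0},
    {"linear": [0, 0, 0], "delta_rot": [0, 0, 0], "grip": 0.0},
  ],
)

```text
t: 18.0
tool_pos: [0.5234, -0.0825, 0.1093]
tool_rot: [2.956, -0.171, 0.934]
contact_force: [-3.4, -0.4, 0.1]
opening: -0.0003
grip_force: 1.5
```

Emit:
jog_arm(
  steps=[
    {"linear": [0.0012, 0, 0.0005], "delta_rot": [0, 0, 0], "grip": 0.0},
    {"linear": [0, 0, 0], "delta_rot": [0, 0, 0], "grip": 0.0},
  ],
)

```text
t: 18.2
tool_pos: [0.524, -0.0826, 0.1093]
tool_rot: [2.958, -0.17, 0.931]
contact_force: [-10.2, 0.5, 4.7]
opening: 0.0004
grip_force: 4.9
```

Emit:
jog_arm(
  steps=[
    {"linear": [0.0012, 0, 0.0005], "delta_rot": [0, 0, 0], "grip": 0.0},
    {"linear": [0, 0, 0], "delta_rot": [0, 0, 0], "grip": 0.0},
  ],
)

```text
t: 18.4
tool_pos: [0.5245, -0.0825, 0.1088]
tool_rot: [2.959, -0.169, 0.928]
contact_force: [-15.4, 0.8, 6.4]
opening: -0.0002
grip_force: 6.9
```

```bash
python3 lev.py side wrist| grep -v ' [12] '; python3 go.py .5 0 .2 -7 55 0|head -1
```

```text
t 18.4 TCP X 0.5306 Y -0.0162 z 0.1088 F [-15.4   0.8   6.4]
side 3 68 tip X 0.5358 Xmin 0.5327 z 0.1169 zmax 0.1203 lean 16.8
side 4 45 tip X 0.5028 Xmin 0.4998 z 0.0899 zmax 0.0911 lean 65.2
side 5 34 tip X 0.5368 Xmin 0.5282 z 0.1154 zmax 0.1173 lean 17.9
wrist 3 1329 tip X 0.5387 Xmin 0.5358 z 0.1198 zmax 0.1208 lean 21.4
wrist 4 2766 tip X 0.5101 Xmin 0.5034 z 0.0882 zmax 0.0916 lean 63.1
wrist 5 851 tip X 0.5417 Xmin 0.539 z 0.1206 zmax 0.1213 lean 25.4
t 18.5 q [-0.37 -0.45  2.34  0.24  0.67  1.17] F [-14.8   1.    6.5] pt [ 0.5245 -0.0825  0.1087] yaw -6.7 pit 55.2 tool y z 0.001
```

Force climbs sharply (3 → 11 → 17 N), so lever s5 is at its stop. I'll back off and go to lever s4.

Emit:
jog_arm(
  steps=[
    {"linear": [-0.031, 0, -0.011], "delta_rot": [0, 0, 0], "grip": 0.0},
    {"linear": [-0.031, 0, -0.011], "delta_rot": [0, 0, 0], "grip": 0.0},
    {"linear": [0, -0.027, 0], "delta_rot": [0, 0, 0], "grip": 0.0},
    {"linear": [0, -0.0275, 0], "delta_rot": [0, 0, 0], "grip": 0.0},
    {"linear": [0, 0, 0], "delta_rot": [0, 0, 0], "grip": 0.0},
  ],
)

```text
t: 19.0
tool_pos: [0.4701, -0.0193, 0.0934]
tool_rot: [2.956, -0.165, 0.94]
contact_force: [-1.0, -0.3, -0.3]
opening: -0.0001
grip_force: 0.0
```

```bash
python3 lev.py side wrist| grep -v ' [12] '; python3 go.py .4868 -.0230 .0645 -7 55 0
```

```text
t 19.0 TCP X 0.4688 Y 0.0396 z 0.0934 F [-1.  -0.3 -0.3]
side 3 63 tip X 0.536 Xmin 0.534 z 0.1175 zmax 0.1191 lean 16.8
side 4 47 tip X 0.5026 Xmin 0.4999 z 0.0906 zmax 0.0915 lean 65.6
side 5 47 tip X 0.5372 Xmin 0.5349 z 0.1177 zmax 0.1194 lean 15.3
wrist 3 752 tip X 0.5384 Xmin 0.5349 z 0.1198 zmax 0.1208 lean 15.5
wrist 4 2536 tip X 0.505 Xmin 0.5019 z 0.0902 zmax 0.0919 lean 64.2
wrist 5 491 tip X 0.5407 Xmin 0.5382 z 0.1205 zmax 0.1213 lean -87.8
t 19.1 q [-0.25 -0.66  2.5   0.12  0.7   1.37] F [ 0.4 -0.6 -0.9] pt [ 0.4702 -0.0211  0.0933] yaw -6.7 pit 54.8 tool y z 0.002
rot first [-0.17 -0.25  0.44] then lin [-0.0028 -0.0001  0.0332]
unit x,y,z in tool after: [ 0.813 -0.122  0.569] [-0.1   -0.993 -0.07 ] [ 0.574  0.    -0.819]
```

Emit:
jog_arm(
  steps=[
    {"linear": [-0.001, 0, 0.0166], "delta_rot": [0, 0, 0], "grip": 0.0},
    {"linear": [-0.001, 0, 0.0166], "delta_rot": [0, 0, 0], "grip": 0.0},
    {"linear": [0, 0, 0], "delta_rot": [0, 0, 0], "grip": 0.0},
    {"linear": [0.0089, 0, -0.0027], "delta_rot": [0, 0, 0], "grip": 0.0},
    {"linear": [0.007, 0, -0.0034], "delta_rot": [0, 0, 0], "grip": 0.0},
    {"linear": [0.007, 0, -0.0034], "delta_rot": [0, 0, 0], "grip": 0.0},
    {"linear": [0.0077, 0, -0.0015], "delta_rot": [0, 0, 0], "grip": 0.0},
    {"linear": [0.0077, 0, -0.0014], "delta_rot": [0, 0, 0], "grip": 0.0},
    {"linear": [0.005, 0, 0.0005], "delta_rot": [0, 0, 0], "grip": 0.0},
    {"linear": [0, 0, 0], "delta_rot": [0, 0, 0], "grip": 0.0},
  ],
)

```text
t: 20.1
tool_pos: [0.5165, -0.027, 0.1006]
tool_rot: [2.954, -0.171, 0.94]
contact_force: [-0.9, -0.5, 0.6]
opening: -0.0004
grip_force: 0.2
```

```bash
python3 lev.py side| grep -v ' [12] '
```

```text
t 20.1 TCP X 0.5158 Y 0.0378 z 0.1006 F [-0.9 -0.5  0.6]
side 3 65 tip X 0.5355 Xmin 0.5338 z 0.1178 zmax 0.1205 lean 17.6
side 4 23 tip X 0.5233 Xmin 0.5216 z 0.1089 zmax 0.1105 lean 31.5
side 5 few
```

Emit:
jog_arm(
  steps=[
    {"linear": [0.003, 0, 0.0003], "delta_rot": [0, 0, 0], "grip": 0.0},
    {"linear": [0.003, 0, 0.0003], "delta_rot": [0, 0, 0], "grip": 0.0},
    {"linear": [0.003, 0, 0.0003], "delta_rot": [0, 0, 0], "grip": 0.0},
    {"linear": [0.002, 0, 0.0002], "delta_rot": [0, 0, 0], "grip": 0.0},
    {"linear": [0, 0, 0], "delta_rot": [0, 0, 0], "grip": 0.0},
  ],
)

```text
t: 20.65
tool_pos: [0.5249, -0.0279, 0.1042]
tool_rot: [2.956, -0.171, 0.936]
contact_force: [-1.3, -0.1, -1.1]
opening: 0.0001
grip_force: 1.2
```

Emit:
jog_arm(
  steps=[
    {"linear": [0.0012, 0, 0.0005], "delta_rot": [0, 0, 0], "grip": 0.0},
    {"linear": [0, 0, 0], "delta_rot": [0, 0, 0], "grip": 0.0},
  ],
)

```text
t: 20.85
tool_pos: [0.5263, -0.0281, 0.1048]
tool_rot: [2.955, -0.171, 0.936]
contact_force: [-3.8, 0.3, -0.4]
opening: 0.0002
grip_force: 1.3
```

Emit:
jog_arm(
  steps=[
    {"linear": [0.0012, 0, 0.0005], "delta_rot": [0, 0, 0], "grip": 0.0},
    {"linear": [0, 0, 0], "delta_rot": [0, 0, 0], "grip": 0.0},
  ],
)

```text
t: 21.05
tool_pos: [0.5277, -0.0283, 0.1053]
tool_rot: [2.955, -0.171, 0.937]
contact_force: [-2.8, 0.2, 0.7]
opening: -0.0002
grip_force: 1.4
```

Emit:
jog_arm(
  steps=[
    {"linear": [0.0012, 0, 0.0005], "delta_rot": [0, 0, 0], "grip": 0.0},
    {"linear": [0.0012, 0, 0.0005], "delta_rot": [0, 0, 0], "grip": 0.0},
    {"linear": [0, 0, 0], "delta_rot": [0, 0, 0], "grip": 0.0},
  ],
)

```text
t: 21.35
tool_pos: [0.5304, -0.0286, 0.106]
tool_rot: [2.955, -0.171, 0.937]
contact_force: [-1.9, 1.5, 1.5]
opening: 0.0
grip_force: 1.3
```

Emit:
jog_arm(
  steps=[
    {"linear": [0.0012, 0, 0.0005], "delta_rot": [0, 0, 0], "grip": 0.0},
    {"linear": [0, 0, 0], "delta_rot": [0, 0, 0], "grip": 0.0},
  ],
)

```text
t: 21.55
tool_pos: [0.531, -0.0287, 0.1057]
tool_rot: [2.956, -0.171, 0.935]
contact_force: [-6.2, 0.8, 2.8]
opening: 0.0004
grip_force: 2.8
```

Emit:
jog_arm(
  steps=[
    {"linear": [0.0012, 0, 0.0005], "delta_rot": [0, 0, 0], "grip": 0.0},
    {"linear": [0, 0, 0], "delta_rot": [0, 0, 0], "grip": 0.0},
  ],
)

```text
t: 21.75
tool_pos: [0.5314, -0.0286, 0.1051]
tool_rot: [2.957, -0.17, 0.931]
contact_force: [-10.8, 1.0, 4.3]
opening: 0.0002
grip_force: 4.7
```

Emit:
jog_arm(
  steps=[
    {"linear": [0.0008, 0, 0.0003], "delta_rot": [0, 0, 0], "grip": 0.0},
    {"linear": [0, 0, 0], "delta_rot": [0, 0, 0], "grip": 0.0},
  ],
)

```text
t: 21.95
tool_pos: [0.5317, -0.0286, 0.1048]
tool_rot: [2.958, -0.17, 0.929]
contact_force: [-13.8, 1.1, 4.9]
opening: -0.0002
grip_force: 6.1
```

```bash
python3 lev.py side| grep -v ' [12] '; python3 go.py .5 0 .22 -7 60 0
```

```text
t 21.95 TCP X 0.531 Y 0.0381 z 0.1048 F [-13.8   1.1   4.9]
side 3 61 tip X 0.535 Xmin 0.5329 z 0.1181 zmax 0.1195 lean 16.1
side 4 39 tip X 0.5378 Xmin 0.5307 z 0.118 zmax 0.1211 lean 15.5
side 5 few
t 22.0 q [-0.23 -0.43  2.34  0.1   0.63  1.39] F [-13.6   1.4   5.6] pt [ 0.5317 -0.0286  0.1048] yaw -6.8 pit 55.1 tool y z 0.002
rot first [-0.12 -4.86  0.38] then lin [ 0.0273 -0.0246 -0.1172]
unit x,y,z in tool after: [ 0.86  -0.122  0.496] [-0.106 -0.993 -0.061] [ 0.5    0.    -0.866]
```

Lever s4 is at its stop (14.6 N and rising, lean 15.5°). I'll back off and rise towards the rear of lever s3.

Emit:
jog_arm(
  steps=[
    {"linear": [-0.02, 0, -0.005], "delta_rot": [0, 0, 0], "grip": 0.0},
    {"linear": [0, 0, -0.045], "delta_rot": [0, 0, 0], "grip": 0.0},
    {"linear": [0.015, -0.02, -0.04], "delta_rot": [0, 0, 0], "grip": 0.0},
    {"linear": [0.02, -0.025, -0.02], "delta_rot": [0, -4.9, 0.3], "grip": 0.0},
    {"linear": [0, 0, 0], "delta_rot": [0, 0, 0], "grip": 0.0},
  ],
)

```text
t: 22.5
tool_pos: [0.4926, 0.0234, 0.2156]
tool_rot: [2.992, -0.176, 0.837]
contact_force: [1.7, -0.4, 0.1]
opening: 0.0
grip_force: 0.0
```

```bash
python3 lev.py side; python3 go.py .5694 .0215 .205 -7 60 0
```

```text
t 22.5 TCP X 0.4857 Y 0.0847 z 0.2156 F [ 1.7 -0.4  0.1]
side 1 85 tip X 0.5361 Xmin 0.5326 z 0.119 zmax 0.1205 lean 15.1
side 2 77 tip X 0.5365 Xmin 0.5337 z 0.119 zmax 0.1205 lean 14.5
side 3 62 tip X 0.5357 Xmin 0.5318 z 0.1168 zmax 0.1196 lean 17.6
side 4 52 tip X 0.537 Xmin 0.5364 z 0.1187 zmax 0.1204 lean 14.9
side 5 44 tip X 0.537 Xmin 0.5338 z 0.1177 zmax 0.122 lean 15.7
t 22.55 q [-0.1  -0.66  2.28 -0.01  0.99  1.59] F [ 0.3 -0.5 -0. ] pt [0.4908 0.0227 0.211 ] yaw -6.6 pit 59.1 tool y z -0.001
rot first [-0.19 -0.86  0.18] then lin [ 0.0647 -0.0084  0.0443]
unit x,y,z in tool after: [ 0.86  -0.122  0.496] [-0.106 -0.993 -0.061] [ 0.5    0.    -0.866]
```

Emit:
jog_arm(
  steps=[
    {"linear": [0.032, -0.004, 0.022], "delta_rot": [0, -0.9, 0.2], "grip": 0.0},
    {"linear": [0.033, -0.004, 0.022], "delta_rot": [0, 0, 0], "grip": 0.0},
    {"linear": [0, 0, 0], "delta_rot": [0, 0, 0], "grip": 0.0},
  ],
)

```text
t: 22.85
tool_pos: [0.568, 0.0195, 0.1943]
tool_rot: [3.008, -0.188, 0.778]
contact_force: [-0.3, -0.5, -0.4]
opening: -0.0002
grip_force: 0.0
```

```bash
python3 go.py .5694 .0215 .1205 -7 60 0
```

```text
t 22.85 q [-0.09 -0.38  2.11 -0.02  0.9   1.61] F [-0.3 -0.5 -0.4] pt [0.568  0.0195 0.1943] yaw -6.9 pit 61.0 tool y z -0.003
rot first [-0.07  1.03 -0.17] then lin [-0.0359 -0.0021  0.0645]
unit x,y,z in tool after: [ 0.86  -0.122  0.496] [-0.106 -0.993 -0.061] [ 0.5    0.    -0.866]
```

Emit:
jog_arm(
  steps=[
    {"linear": [-0.012, -0.001, 0.0215], "delta_rot": [0, 1, 0], "grip": 0.0},
    {"linear": [-0.012, -0.001, 0.0215], "delta_rot": [0, 0, 0], "grip": 0.0},
    {"linear": [-0.012, 0, 0.0215], "delta_rot": [0, 0, 0], "grip": 0.0},
    {"linear": [0, 0, 0], "delta_rot": [0, 0, 0], "grip": 0.0},
  ],
)

```text
t: 23.25
tool_pos: [0.5639, 0.0221, 0.1186]
tool_rot: [3.002, -0.188, 0.798]
contact_force: [-0.3, 0.1, -0.9]
opening: -0.0002
grip_force: 0.0
```

Emit:
jog_arm(
  steps=[
    {"linear": [-0.004, 0, 0], "delta_rot": [0, 0, 0], "grip": 0.0},
    {"linear": [-0.004, 0, 0], "delta_rot": [0, 0, 0], "grip": 0.0},
    {"linear": [-0.005, 0, -0.001], "delta_rot": [0, 0, 0], "grip": 0.0},
    {"linear": [0, 0, 0], "delta_rot": [0, 0, 0], "grip": 0.0},
  ],
)

```text
t: 23.65
tool_pos: [0.5569, 0.0236, 0.1214]
tool_rot: [2.996, -0.186, 0.819]
contact_force: [0.5, -0.3, 1.1]
opening: -0.0
grip_force: 0.6
```

```bash
python3 lev.py side
```

```text
t 23.65 TCP X 0.5495 Y 0.0931 z 0.1214 F [ 0.5 -0.3  1.1]
side 1 76 tip X 0.5367 Xmin 0.5337 z 0.1187 zmax 0.1207 lean 14.5
side 2 74 tip X 0.5363 Xmin 0.5334 z 0.1189 zmax 0.1201 lean 15.0
side 3 60 tip X 0.5333 Xmin 0.5303 z 0.1162 zmax 0.118 lean 18.5
side 4 56 tip X 0.538 Xmin 0.5367 z 0.1176 zmax 0.1198 lean 14.6
side 5 43 tip X 0.5378 Xmin 0.5364 z 0.1172 zmax 0.1185 lean 14.9
```

Emit:
jog_arm(
  steps=[
    {"linear": [-0.005, 0, 0.002], "delta_rot": [0, 0, 0], "grip": 0.0},
    {"linear": [-0.005, 0, 0.002], "delta_rot": [0, 0, 0], "grip": 0.0},
    {"linear": [-0.004, 0, 0.002], "delta_rot": [0, 0, 0], "grip": 0.0},
    {"linear": [-0.0035, 0, 0.0008], "delta_rot": [0, 0, 0], "grip": 0.0},
    {"linear": [-0.0035, 0, 0.0008], "delta_rot": [0, 0, 0], "grip": 0.0},
    {"linear": [-0.004, 0, 0.0007], "delta_rot": [0, 0, 0], "grip": 0.0},
    {"linear": [-0.004, 0, 0.0007], "delta_rot": [0, 0, 0], "grip": 0.0},
    {"linear": [0, 0, 0], "delta_rot": [0, 0, 0], "grip": 0.0},
  ],
)

```text
t: 24.5
tool_pos: [0.5354, 0.0265, 0.0964]
tool_rot: [2.998, -0.187, 0.813]
contact_force: [3.1, -0.4, 1.5]
opening: -0.0002
grip_force: 1.6
```

```bash
python3 lev.py side; python3 go.py .5 0 .2 -7 60 0|head -1
```

```text
t 24.5 TCP X 0.5278 Y 0.0932 z 0.0964 F [ 3.1 -0.4  1.5]
side 1 82 tip X 0.5368 Xmin 0.5332 z 0.1186 zmax 0.1206 lean 14.4
side 2 70 tip X 0.5362 Xmin 0.5329 z 0.119 zmax 0.1211 lean 14.4
side 3 28 tip X 0.5065 Xmin 0.5036 z 0.0977 zmax 0.0983 lean 56.7
side 4 few
side 5 few
t 24.55 q [-0.08 -0.36  2.28 -0.03  0.69  1.63] F [ 2.5 -1.1  1. ] pt [0.5354 0.0264 0.0964] yaw -6.8 pit 59.7 tool y z -0.003
```

Emit:
jog_arm(
  steps=[
    {"linear": [-0.0015, 0, 0.0006], "delta_rot": [0, 0, 0], "grip": 0.0},
    {"linear": [-0.0015, 0, 0.0006], "delta_rot": [0, 0, 0], "grip": 0.0},
    {"linear": [-0.0015, 0, 0.0006], "delta_rot": [0, 0, 0], "grip": 0.0},
    {"linear": [0, 0, 0], "delta_rot": [0, 0, 0], "grip": 0.0},
  ],
)

```text
t: 24.95
tool_pos: [0.5327, 0.0268, 0.0929]
tool_rot: [2.998, -0.186, 0.813]
contact_force: [3.2, -0.6, 1.1]
opening: -0.0002
grip_force: 1.6
```

Emit:
jog_arm(
  steps=[
    {"linear": [-0.001, 0, 0.0006], "delta_rot": [0, 0, 0], "grip": 0.0},
    {"linear": [-0.0008, 0, 0.0005], "delta_rot": [0, 0, 0], "grip": 0.0},
    {"linear": [0, 0, 0], "delta_rot": [0, 0, 0], "grip": 0.0},
  ],
)

```text
t: 25.25
tool_pos: [0.5317, 0.0269, 0.091]
tool_rot: [2.998, -0.187, 0.812]
contact_force: [3.3, -0.0, 3.0]
opening: 0.0002
grip_force: 1.8
```

Emit:
jog_arm(
  steps=[
    {"linear": [-0.001, 0, 0.0006], "delta_rot": [0, 0, 0], "grip": 0.0},
    {"linear": [0, 0, 0], "delta_rot": [0, 0, 0], "grip": 0.0},
  ],
)

```text
t: 25.45
tool_pos: [0.5311, 0.027, 0.09]
tool_rot: [2.998, -0.186, 0.812]
contact_force: [0.8, 0.0, 4.1]
opening: -0.0002
grip_force: 1.8
```

Emit:
jog_arm(
  steps=[
    {"linear": [-0.001, 0, 0.0006], "delta_rot": [0, 0, 0], "grip": 0.0},
    {"linear": [0, 0, 0], "delta_rot": [0, 0, 0], "grip": 0.0},
  ],
)

```text
t: 25.65
tool_pos: [0.5305, 0.0271, 0.089]
tool_rot: [2.998, -0.186, 0.812]
contact_force: [1.2, -0.7, 2.6]
opening: -0.0003
grip_force: 1.8
```

Emit:
jog_arm(
  steps=[
    {"linear": [-0.001, 0, 0.0008], "delta_rot": [0, 0, 0], "grip": 0.0},
    {"linear": [0, 0, 0], "delta_rot": [0, 0, 0], "grip": 0.0},
  ],
)

```text
t: 25.85
tool_pos: [0.5307, 0.0271, 0.0887]
tool_rot: [2.998, -0.186, 0.815]
contact_force: [-1.5, -0.0, 5.5]
opening: 0.0001
grip_force: 2.8
```

Emit:
jog_arm(
  steps=[
    {"linear": [-0.001, 0, 0.0008], "delta_rot": [0, 0, 0], "grip": 0.0},
    {"linear": [0, 0, 0], "delta_rot": [0, 0, 0], "grip": 0.0},
  ],
)

```text
t: 26.05
tool_pos: [0.531, 0.0271, 0.0885]
tool_rot: [2.997, -0.186, 0.818]
contact_force: [-1.6, -0.3, 8.9]
opening: -0.0005
grip_force: 3.7
```

```bash
python3 lev.py side | grep -v ' [1245] '
```

```text
t 26.05 TCP X 0.5234 Y 0.0932 z 0.0885 F [-1.6 -0.3  8.9]
side 3 38 tip X 0.5051 Xmin 0.4995 z 0.0909 zmax 0.0969 lean 64.1
```

Emit:
jog_arm(
  steps=[
    {"linear": [-0.001, 0, 0.0012], "delta_rot": [0, 0, 0], "grip": 0.0},
    {"linear": [-0.0005, 0, 0.0008], "delta_rot": [0, 0, 0], "grip": 0.0},
    {"linear": [0, 0, 0], "delta_rot": [0, 0, 0], "grip": 0.0},
  ],
)

```text
t: 26.4
tool_pos: [0.5321, 0.027, 0.0878]
tool_rot: [2.995, -0.186, 0.823]
contact_force: [-1.3, -0.5, 11.7]
opening: 0.0
grip_force: 5.4
```

Emit:
jog_arm(
  steps=[
    {"linear": [0.005, 0, -0.005], "delta_rot": [0, 0, 0], "grip": 0.0},
    {"linear": [0.01, 0, -0.03], "delta_rot": [0, 0, 0], "grip": 0.0},
    {"linear": [0.01, 0, -0.045], "delta_rot": [0, 0, 0], "grip": 0.0},
    {"linear": [0.01, 0, -0.045], "delta_rot": [0, 0, 0], "grip": 0.0},
    {"linear": [0, 0, -0.04], "delta_rot": [0, 0, 0], "grip": 0.0},
    {"linear": [0, 0, 0], "delta_rot": [0, 0, 0], "grip": 0.0},
  ],
)

```text
t: 27.0
tool_pos: [0.4772, 0.0336, 0.2507]
tool_rot: [2.995, -0.186, 0.826]
contact_force: [0.1, 0.4, 0.4]
opening: 0.0002
grip_force: 0.0
```

```bash
python3 lev.py side wrist; python3 tubes.py; python3 lean.py | grep 'side 1'
```

```text
t 27.0 TCP X 0.4692 Y 0.093 z 0.2507 F [0.1 0.4 0.4]
side 1 79 tip X 0.5363 Xmin 0.5331 z 0.1189 zmax 0.1203 lean 14.3
side 2 77 tip X 0.5368 Xmin 0.535 z 0.1187 zmax 0.1204 lean 14.7
side 3 54 tip X 0.5021 Xmin 0.4998 z 0.0888 zmax 0.0899 lean 65.9
side 4 57 tip X 0.5376 Xmin 0.5353 z 0.1178 zmax 0.119 lean 15.4
side 5 44 tip X 0.5385 Xmin 0.5362 z 0.1166 zmax 0.1184 lean 14.3
wrist 1 173 tip X 0.5381 Xmin 0.536 z 0.1173 zmax 0.1183 lean 16.8
wrist 2 179 tip X 0.538 Xmin 0.536 z 0.1173 zmax 0.1182 lean 26.8
wrist 3 803 tip X 0.5032 Xmin 0.5007 z 0.0859 zmax 0.0875 lean 65.4
wrist 4 143 tip X 0.5403 Xmin 0.5379 z 0.1175 zmax 0.118 lean 88.0
wrist 5 118 tip X 0.54 Xmin 0.5387 z 0.1176 zmax 0.1181 lean 66.6
side 0.172 1 79 [0.6205 0.1325 0.1809] 0.192
side 0.172 2 68 [0.6114 0.0803 0.1809] 0.191
side 0.172 4 61 [ 0.5959 -0.031   0.1805] 0.193
side 0.172 5 50 [ 0.5915 -0.0839  0.1798] 0.19
side 0.13 1 97 [0.6181 0.136  0.145 ] 0.16
side 0.13 2 95 [0.6094 0.0827 0.1459] 0.16
side 0.13 4 84 [ 0.5942 -0.0281  0.1454] 0.16
side 0.13 5 81 [ 0.5891 -0.0822  0.1441] 0.16
side 0.085 1 110 [0.60
[... 199 characters left out ...]
0.194
top 0.172 2 67 [0.617  0.0719 0.1843] 0.193
top 0.172 4 73 [ 0.6009 -0.0386  0.1847] 0.199
top 0.172 5 69 [ 0.5973 -0.0923  0.1856] 0.194
top 0.085 1 9 [0.6214 0.1159 0.0975] 0.106
side 1 0.075 74 lat -0.5678 -0.5171 depth near 0.3069 [0.617 0.136 0.082]
side 1 0.09 55 lat -0.5642 -0.5387 depth near 0.3082 [0.618 0.134 0.098]
side 1 0.105 48 lat -0.5636 -0.5384 depth near 0.3079 [0.618 0.136 0.113]
side 1 0.12 52 lat -0.5648 -0.5401 depth near 0.3075 [0.618 0.136 0.128]
side 1 0.135 45 lat -0.5612 -0.5415 depth near 0.308 [0.618 0.136 0.143]
side 1 0.15 49 lat -0.5629 -0.5407 depth near 0.3077 [0.618 0.136 0.158]
side 1 0.165 66 lat -0.5643 -0.5383 depth near 0.3081 [0.618 0.134 0.173]
```

```bash
python3 -c "
from station import ctrl
print(ctrl.finish_job())"
```

```text
the job is handed in; nothing more can be done
None
```

The job is handed in: the washed tube hangs upright with its rim on the deck on the left-hand empty peg, all four tube stations have their levers up at the stop, and the middle empty station's lever is down at its stop.

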